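# Pack up the bread-bagging bench

## Task

The bread is bagged, so pack up the bench: slide every tape roll up off its post and put it into the open tape box, and once all the rolls are in, shut the box's lid fully. Also stand every marker upright in the cups of the white caddy, either end down and resting on the cup's floor, and leave the bowl, the jar and the bread stamp where they are.

Things in the scene. Friction and masses are not known exactly. Their poses are not given: they have to be found in the camera images.
- stand: tape stand, fixed: a wooden base 240 x 80 x 15 mm (long side along its x) with three upright steel posts in a row along its x, 75 mm apart, each 18 mm across and 55 mm tall above the base. Origin: centre of the base's underside, z up.
- post0 (a point): foot of post 0 of the stand: on the post's axis, on top of the base (15 mm above the table); the post rises 55 mm from here
- post1 (a point): foot of post 1 of the stand: on the post's axis, on top of the base (15 mm above the table); the post rises 55 mm from here
- post2 (a point): foot of post 2 of the stand: on the post's axis, on top of the base (15 mm above the table); the post rises 55 mm from here
- roll0: roll of amber sealing tape, a rigid ring 60 mm across, 25 mm tall, 25 mm bore, 60 g, sitting loosely round one post and resting on the base, so that 30 mm of post stands out above it. Origin: on the ring's axis at its lower face; z is the ring's axis. May be absent.
- roll1: roll of red sealing tape, a rigid ring 60 mm across, 25 mm tall, 25 mm bore, 60 g, sitting loosely round one post and resting on the base, so that 30 mm of post stands out above it. Origin: on the ring's axis at its lower face; z is the ring's axis. May be absent.
- roll2: roll of blue sealing tape, a rigid ring 60 mm across, 25 mm tall, 25 mm bore, 60 g, sitting loosely round one post and resting on the base, so that 30 mm of post stands out above it. Origin: on the ring's axis at its lower face; z is the ring's axis. May be absent.
- tapebox: tape box, fixed, green: outside 160 (x) x 250 (y) x 72 mm high, walls and floor 5 mm, open at the top; the three rolls fit in side by side along its y. Origin: centre of its underside; z up; its lid is hinged along the top edge on its +x side.
- lid (a joint): the tape box's hinged lid, a 6 mm plate about 160 mm from hinge to free edge, about 250 mm wide, with a knob on its outer face, midway along the width and 130 mm from the hinge, standing about 45 mm out: 0 = shut, about 1.9 rad = leaning fully open, standing up and back over the +x side of the box. It starts open; pushed back over the box to below about 1.5 rad it falls shut by its own weight. Moves easily.
- lid_hinge (a point): middle of the lid's hinge line, at the top of the box's +x wall
- caddy: marker caddy, fixed, white: a tray 116 x 116 x 6 mm with four square cups in a 2 x 2 pattern 60 mm apart, cup walls 4 mm, cups 38 mm wide inside, rims 72 mm and cup floors 6 mm above the table. Origin: centre of its underside, z up, x and y along the rows of cups.
- cup0 (a point): centre of the mouth of cup 0, at rim height (72 mm above the table); axes as the caddy
- cup1 (a point): centre of the mouth of cup 1, at rim height (72 mm above the table); axes as the caddy
- cup2 (a point): centre of the mouth of cup 2, at rim height (72 mm above the table); axes as the caddy
- cup3 (a point): centre of the mouth of cup 3, at rim height (72 mm above the table); axes as the caddy
- marker0: jumbo marker, square barrel 16 x 16 mm, 130 mm long, 30 g, grey with a black cap at its +x end, lying on the table at the start, roughly crosswise to the robot's forward direction. Origin: its centre (8 mm above the table when lying); x runs along its length. Either end may go down in a cup. May be absent.
- marker1: jumbo marker, square barrel 16 x 16 mm, 130 mm long, 30 g, grey with a red cap at its +x end, lying on the table at the start, roughly crosswise to the robot's forward direction. Origin: its centre (8 mm above the table when lying); x runs along its length. Either end may go down in a cup. May be absent.
- marker2: jumbo marker, square barrel 16 x 16 mm, 130 mm long, 30 g, grey with a blue cap at its +x end, lying on the table at the start, roughly crosswise to the robot's forward direction. Origin: its centre (8 mm above the table when lying); x runs along its length. Either end may go down in a cup. May be absent.
- marker3: jumbo marker, square barrel 16 x 16 mm, 130 mm long, 30 g, grey with a green cap at its +x end, lying on the table at the start, roughly crosswise to the robot's forward direction. Origin: its centre (8 mm above the table when lying); x runs along its length. Either end may go down in a cup. May be absent.
- bowl: white bowl, 100 mm across, 50 mm high, standing on the bench: leave alone. Origin: centre of its underside
- jar: glass jar with a red cap, 72 mm across, 110 mm high: leave alone. Origin: centre of its underside
- stamp: wooden bread stamp with an upright handle, 68 mm across, 82 mm high: leave alone. Origin: centre of its underside
Not all that is in view belongs to the job. There is more than one size of the roll1; the one meant has the size given above. What is shaped like the roll2 but green is not meant.

How it is judged (in metres and radians):
On the way, in this order (a step that is already met when the one before it is completed fails the run):
1. every tape roll lies released in the tape box, the lid still open (x of roll0 in the frame of tapebox between -0.078 and 0.078 m and y of roll0 in the frame of tapebox between -0.123 and 0.123 m and z of roll0 in the frame of tapebox between -0.005 and 0.066 m and x of roll1 in the frame of tapebox between -0.078 and 0.078 m and y of roll1 in the frame of tapebox between -0.123 and 0.123 m and z of roll1 in the frame of tapebox between -0.005 and 0.066 m and x of roll2 in the frame of tapebox between -0.078 and 0.078 m and y of roll2 in the frame of tapebox between -0.123 and 0.123 m and z of roll2 in the frame of tapebox between -0.005 and 0.066 m and contact force between each of roll0, roll1, roll2 and the fingers below 0.05 N and value of joint lid above 0.5 rad), for 0.2 s.
2. the lid is shut over the rolls (value of joint lid below 0.05 rad), for 0.2 s.
At the end, for the whole second after the job is handed in: Every tape roll is inside the tape box, the lid is shut (under 0.05 rad), and every marker stands in a cup of the caddy, within 0.55 rad of upright, either end down, its centre 55 to 80 mm above the caddy's underside (x of roll0 in the frame of tapebox between -0.078 and 0.078 m and y of roll0 in the frame of tapebox between -0.123 and 0.123 m and z of roll0 in the frame of tapebox between -0.005 and 0.066 m and x of roll1 in the frame of tapebox between -0.078 and 0.078 m and y of roll1 in the frame of tapebox between -0.123 and 0.123 m and z of roll1 in the frame of tapebox between -0.005 and 0.066 m and x of roll2 in the frame of tapebox between -0.078 and 0.078 m and y of roll2 in the frame of tapebox between -0.123 and 0.123 m and z of roll2 in the frame of tapebox between -0.005 and 0.066 m and value of joint lid below 0.05 rad and x of marker0 in the frame of caddy between -0.065 and 0.065 m and y of marker0 in the frame of caddy between -0.065 and 0.065 m and z of marker0 in the frame of caddy between 0.055 and 0.08 m and (angle between marker0's own x axis and vertical below 0.55 rad or angle between marker0's own x axis and vertical above 2.59159 rad) and x of marker1 in the frame of caddy between -0.065 and 0.065 m and y of marker1 in the frame of caddy between -0.065 and 0.065 m and z of marker1 in the frame of caddy between 0.055 and 0.08 m and (angle between marker1's own x axis and vertical below 0.55 rad or angle between marker1's own x axis and vertical above 2.59159 rad) and x of marker2 in the frame of caddy between -0.065 and 0.065 m and y of marker2 in the frame of caddy between -0.065 and 0.065 m and z of marker2 in the frame of caddy between 0.055 and 0.08 m and (angle between marker2's own x axis and vertical below 0.55 rad or angle between marker2's own x axis and vertical above 2.59159 rad) and x of marker3 in the frame of caddy between -0.065 and 0.065 m and y of marker3 in the frame of caddy between -0.065 and 0.065 m and z of marker3 in the frame of caddy between 0.055 and 0.08 m and (angle between marker3's own x axis and vertical below 0.55 rad or angle between marker3's own x axis and vertical above 2.59159 rad)); the robot touches nothing.
It fails at once if the bowl is moved more than 30 mm or tipped over (distance of bowl from where it was at the start of the episode above 0.03 m or angle between bowl's own z axis and vertical above 0.5 rad).
It fails at once if the jar is moved more than 30 mm or tipped over (distance of jar from where it was at the start of the episode above 0.03 m or angle between jar's own z axis and vertical above 0.5 rad).
It fails at once if the stamp is moved more than 30 mm or tipped over (distance of stamp from where it was at the start of the episode above 0.03 m or angle between stamp's own z axis and vertical above 0.5 rad).
Of roll0, roll1, roll2 only 2 to 3 are there at a start; the rules pass over those that are not, and their reading is None.
Of marker0, marker1, marker2, marker3 only 3 to 4 are there at a start; the rules pass over those that are not, and their reading is None.
At some moment in a run one of marker0, marker1, marker2, marker3 may be knocked a few centimetres aside while the robot is not near it.
Once in a run the grip may slacken for a moment while it holds something.
It also fails if it takes over 210 s, if anything falls off the work surface, if the arm or the gripper's body presses on something with over 40 N, if the wrist force passes 120 N, or if a joint passes its speed limit or range.

## Robot

A 6-joint arm with a two-finger parallel gripper is mounted at the origin on the work surface. World frame = base frame: x ahead of the robot, y to its left, z up, the work surface at z = 0. Lengths are in mm, angles in degrees, forces in N, time in s.
With the tool pointing down it reaches from about 350 to 850 mm from the base axis. Payload 8.1 kg.
Tool frame: the origin (TCP) lies at the very end of the fingers, on their centre line; the grasp point (between the pads) lies 19 mm behind it; z points along the fingers, y is the direction in which the jaws open and shut (so a half turn about z gives the same grasp; the last joint's range is limited). The gripper opens to 85 mm and grips with 20 to 120 N. Pads are 22 mm wide; open, the fingers measure 114 mm over their backs; the gripper's body (76 mm by 85 mm) begins 54 mm behind the grasp point. The pads swing forward as they close: fully open they stand 13 mm farther back than shut.
Start: joints at [-69.351, 7.471, 85.268, -0, 87.261, -4.893], TCP at [258.728, -541.355, 231.292] pointing down, gripper open.
Joint ranges: [-169.43, 169.43], [-51.17, 129.36], [1.28, 143.12], [-76.62, 256.62], [0, 156.53], [-152.29, 152.29]. Speed limits (degrees/s): [136.94, 136.94, 159.86, 180, 180, 180].

## Interface

Orientations are given as [roll, pitch, yaw] about the fixed x, y, z axes, in that order (R = Rz(yaw) Ry(pitch) Rx(roll)).
In Python, from bench import r gives the robot as it stands.
- The arm moves only by the shell command python3 -m jog 'ROWS' [OPENING] [FORCE]. ROWS is JSON, a list of rows, each a list of 6 numbers: the shift along the tool's x, y, z normalised to -1 to 1, where 1 is 0.25 m, then the turn, a rotation vector about the tool's x, y, z normalised to -1 to 1, where 1 is pi rad. In form: [[x, y, z, ax, ay, az], ...]. A call has 1 to 10 rows; each row is the pose to reach, as a shift and turn from the pose commanded when the call began, along the tool's axes at that moment, turning the shorter way round; what a row does not reach only later rows make up. A row lasts 1/10 s, in which the tool goes at most 50 mm and 8.59 degrees, less where a joint would pass 70% of its speed; a pose out of reach is approached as far as the arm can. A call with a number of a shift or a turn outside -1 to 1 is refused whole. A call with a gripper value outside its range is refused whole. OPENING is the opening, from 0 (shut) to 1 (fully open), set as the call begins (- or left out, the last holds). The fingers move at their own pace and stop on an object; FORCE is the grip in N (left out, the last holds). Time passes only in rows, so rows that repeat a pose let the fingers close. It gives the time, the measured TCP pose, the force and the opening at its end, in the units of the state.
- r.sense(): the state, without advancing time (a new reading comes with each control period).
- r.snapshot(name): name is "side" or "top"; returns a dict with "pixels" (420x560x3 uint8, red, green, blue), "intrinsics" (3x3 intrinsics, pixels), "extrinsics" (4x4, takes a point from camera to world coordinates). Camera axes: x right, y down, z forward; pixel columns grow to the right and rows downward; lengths in mm; the calibration is good to about 2 mm. A picture is of the moment at which its call begins. There is no depth.
- r.hand_in(): hands the job in, once; it reports no verdict.
The state is a dict: "time": time; "joint_pos": joint angles; "qd": joint speeds; "joint_efforts": joint torques, N m; "tool_pos": TCP position; "tcp_rot": TCP orientation; "ft_force": force on the tool from outside, world axes, zero at the start; "wrist_torque": the same for the moment, N m; "finger_gap": finger opening in mm.
Only numpy, scipy, OpenCV 4.12 (cv2) and the standard library are available. Lean on these libraries where they do the work, as an engineer would, in place of code of your own. Each camera call takes 0.05 s, during which the arm holds its last target.

## Working session

There is one attempt and no reset: what is moved stays moved. The work goes in short steps, Python scripts to look and compute and a shell command to move; the robot and the scene stay as the last step left them, time stands still between calls to the robot, and variables do not carry over. Pictures are saved under pics/ and viewed, and the job is handed in when it is done.

```bash
ls; mkdir -p pics; python3 - <<'E'
from bench import r
import cv2
for n in("top","side"):
    s=r.snapshot(n); cv2.imwrite(f"pics/{n}0.png",cv2.resize(s["pixels"][:,:,::-1],(784,588),interpolation=cv2.INTER_CUBIC))
    print(n,s["intrinsics"].tolist(),s["extrinsics"].round(4).tolist())
print(r.sense())
E
```

```text
pics
top [[386.8150231556857, 0.0, 280.2188680202544], [0.0, 386.8150231556857, 207.9821031118629], [0.0, 0.0, 1.0]] [[-0.1653, -0.9585, 0.2325, 374.993], [-0.9862, 0.1625, -0.0313, 58.3422], [-0.0077, -0.2345, -0.9721, 1021.216], [0.0, 0.0, 0.0, 1.0]]
side [[394.1602605824293, 0.0, 285.26474186756747], [0.0, 394.1602605824293, 210.9240199291298], [0.0, 0.0, 1.0]] [[-0.7824, -0.3546, 0.5119, -0.069], [-0.6222, 0.4125, -0.6653, 801.7217], [0.0247, -0.8391, -0.5434, 691.4551], [0.0, 0.0, 0.0, 1.0]]
{'time': 0.1, 'joint_pos': array([-6.93521501e+01,  7.50985124e+00,  8.53242759e+01, -1.66621473e-03,
        8.72644177e+01, -4.89472994e+00]), 'qd': array([ 0.01606846, -0.0477806 , -0.09106029,  0.0776779 , -0.0823628 ,
       -0.006996  ]), 'joint_efforts': array([ 1.35892555e-03, -5.70953894e+01, -5.01939046e+01, -1.67292937e-04,
        8.25033960e-03, -8.87778606e-05]), 'tool_pos': array([ 258.51963129, -540.87275134,  230.34720762]), 'tcp_rot': array([-1.79901672e+02, -6.75026154e-03,  2.55426550e+01]), 'ft_force': array([-0.20285604, -0.27103132,  0.42808119]), 'wrist_torque': array([-0.00931204,  0.03554866, -0.03230599]), 'finger_gap': 85.59909996573367}
```

View pics/top0.png

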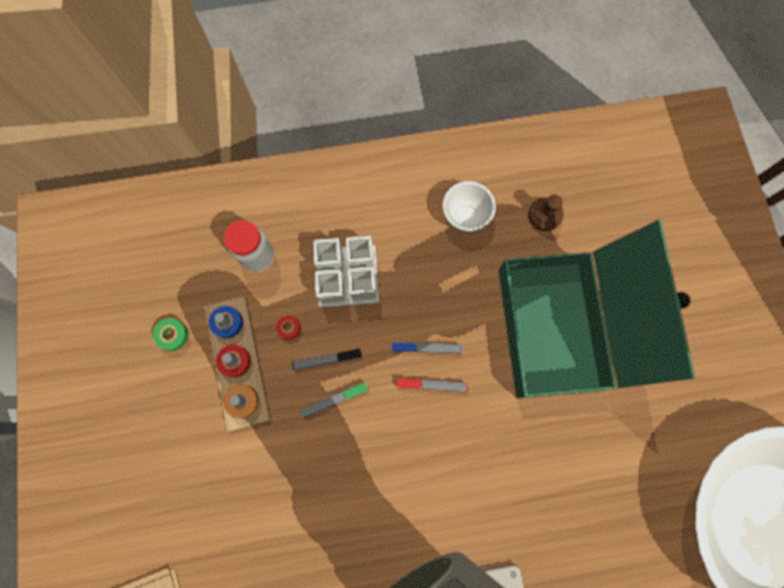

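View pics/side0.png

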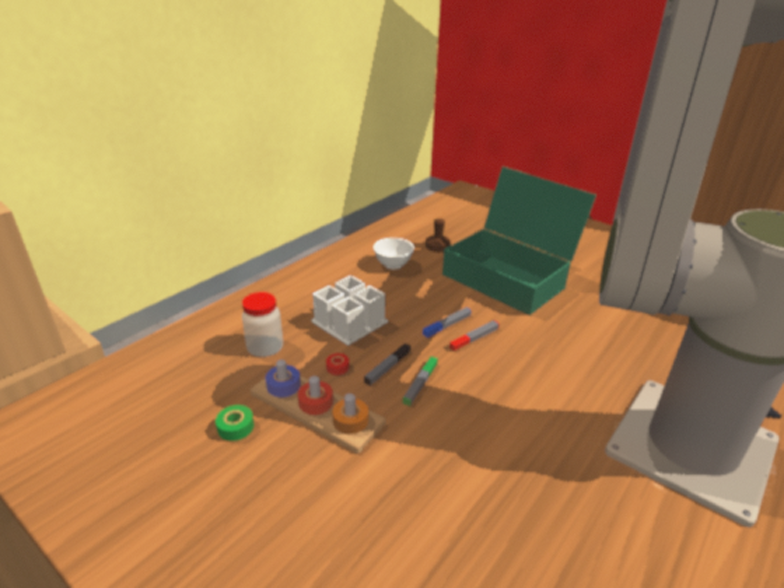

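```bash
cat > h.py <<'E'
import numpy as np, cv2
from bench import r
from scipy.spatial.transform import Rotation as R
def ray(s,u,v):
    d=s["extrinsics"][:3,:3]@np.linalg.inv(s["intrinsics"])@[u,v,1]; return s["extrinsics"][:3,3],d/np.linalg.norm(d)
def onz(s,u,v,z):
    o,d=ray(s,u,v); return o+d*(z-o[2])/d[2]
def proj(s,p):
    E=np.linalg.inv(s["extrinsics"]); q=s["intrinsics"]@(E[:3,:3]@p+E[:3,3]); return q[:2]/q[2]
def tri(s1,a,s2,b):
    o1,d1=ray(s1,*a);o2,d2=ray(s2,*b)
    A=np.array([d1,-d2]).T; t=np.linalg.lstsq(A,o2-o1,rcond=None)[0]
    p,q=o1+t[0]*d1,o2+t[1]*d2; return (p+q)/2,np.linalg.norm(p-q)
HSV=dict(red=[((0,150,70),(6,255,255)),((172,150,70),(180,255,255))],green=[((45,150,90),(75,255,255))],blue=[((105,140,50),(130,255,255))],amber=[((8,190,120),(18,255,255))],black=[((0,0,0),(180,255,28))])
def mask(s,c):
    h=cv2.cvtColor(s["pixels"],cv2.COLOR_RGB2HSV); m=0
    for lo,hi in HSV[c]: m=m|cv2.inRange(h,lo,hi)
    return m
def blobs(s,c,amin=25):
    n,l,st,ce=cv2.connectedComponentsWithStats(mask(s,c))
    return [(st[i,4],ce[i].round(1).tolist(),st[i,:4].tolist()) for i in range(1,n) if st[i,4]>=amin]
def save(s,name,box=None,size=(784,588)):
    im=s["pixels"][:,:,::-1]
    if box: x,y,w,h=box; im=im[y:y+h,x:x+w]
    k=min(size[0]/im.shape[1],size[1]/im.shape[0]); cv2.imwrite("pics/"+name,cv2.resize(im,None,fx=k,fy=k,interpolation=cv2.INTER_CUBIC))
def goto(p,yaw):
    """row needed from the present pose to TCP p (mm), tool down with jaws yaw deg (y axis of tool at yaw-90 ..)"""
    st=r.sense(); C=R.from_euler('xyz',st['tcp_rot'],degrees=True); T=R.from_euler('xyz',[180,0,yaw],degrees=True)
    return row(C,np.array(st['tool_pos']),T,np.array(p))
def row(C,c,T,p):
    d=C.inv().apply(np.array(p)-c)/250; w=(C.inv()*T).as_rotvec()/np.pi
    return np.r_[d,w].round(4).tolist()
E
python3 - <<'E'
from h import *
t=r.snapshot("top");s=r.snapshot("side")
for c in HSV:
    print(c); 
    for b in blobs(t,c): print("  T",b)
    for b in blobs(s,c): print("  S",b)
save(t,"t1.png",(130,160,250,190)); save(s,"s1.png",(140,180,240,150))
E
```

```text
red
  T (np.int32(499), [172.4, 169.2], [160, 157, 26, 25])
  T (np.int32(166), [205.5, 233.7], [197, 225, 18, 18])
  T (np.int32(309), [166.7, 257.7], [154, 246, 25, 24])
  T (np.int32(117), [291.6, 273.3], [283, 270, 18, 8])
  S (np.int32(19731), [387.3, 64.5], [308, 0, 168, 161])
  S (np.int32(321), [184.6, 216.5], [173, 209, 24, 16])
  S (np.int32(91), [328.0, 244.3], [321, 239, 15, 11])
  S (np.int32(195), [240.6, 260.0], [233, 252, 17, 16])
  S (np.int32(328), [225.0, 285.6], [213, 273, 24, 23])
green
  T (np.int32(37), [129.8, 240.3], [123, 231, 11, 18])
  S (np.int32(39), [306.9, 260.2], [303, 256, 8, 9])
  S (np.int32(247), [166.9, 304.9], [155, 293, 24, 20])
blue
  T (np.int32(230), [161.8, 230.5], [150, 219, 23, 22])
  T (np.int32(69), [288.0, 247.4], [281, 245, 16, 6])
  S (np.int32(44), [308.5, 234.6], [303, 231, 12, 8])
amber
  S (np.int32(152), [250.7, 295.1], [238, 286, 24, 17])
black
  T (np.int32(28), [488.4, 214.8], [486, 210, 6, 9])
  T (np.int32(34), [249.0, 253.1], [242, 250, 15, 7])
```

View pics/t1.png

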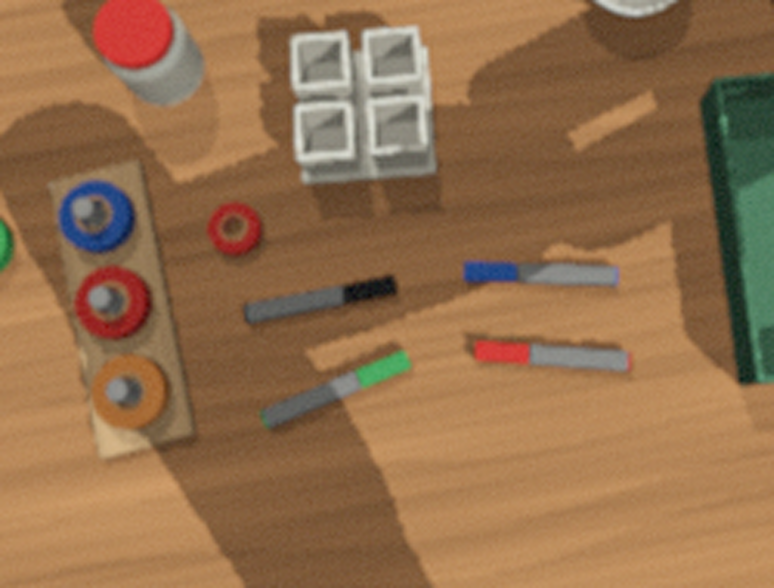

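View pics/s1.png

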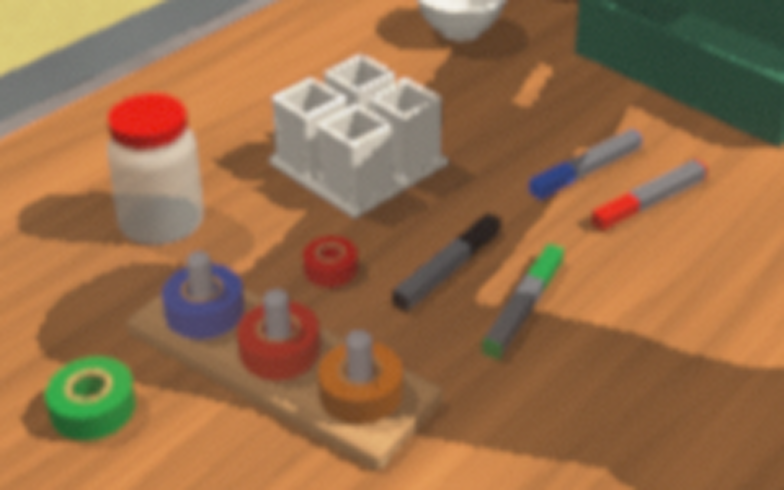

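```bash
python3 - <<'E'
from h import *
t=r.snapshot("top");s=r.snapshot("side")
k=250/774
T=lambda a:(130+a[0]*k-.3,160+a[1]*k-.3)
k2=240/784
S=lambda a:(140+a[0]*k2-.3,180+a[1]*k2-.3)
for n,a,b in(("blue",(85,209),(199,256)),("red",(101,297),(276,295)),("amber",(122,389),(359,336))):
    print(n,"post top z70",onz(t,*T(a),70).round(1),onz(s,*S(b),70).round(1),[x if np.isscalar(x) else x.round(1) for x in tri(t,T(a),s,S(b))])
for n,a in(("blue",(96,216)),("red",(112,302)),("amber",(130,391))): print(n,"ring top z40",onz(t,*T(a),40).round(1))
for n,a,b in(("blue",(465,272),(618,275)),("black",(247,312),(395,286)),("green",(265,418),(410,360)),("red",(475,351),(630,361))):
    p,q=onz(t,*T(a),13),onz(t,*T(b),13); d=p-q
    print(n,((p+q)/2).round(1),np.linalg.norm(d).round(1),np.degrees(np.arctan2(d[1],d[0])).round(1))
for n,a,b in(("blue",(535,185),(640,135)),("black",(398,300),(495,222)),("green",(490,350),(557,250)),("red",(597,217),(705,168))):
    p,q=onz(s,*S(a),8),onz(s,*S(b),8); d=p-q
    print(" S",n,((p+q)/2).round(1),np.linalg.norm(d).round(1),np.degrees(np.arctan2(d[1],d[0])).round(1))
for a in((321,63),(392,56),(326,132),(399,127)): print("cup",onz(t,*T(a),72).round(1))
for a in((311,101),(360,71),(355,128),(408,98)): print("cupS",onz(s,*S(a),72).round(1))
for a in((502,262),(594,254),(519,396),(612,390)): print("box",onz(t,a[0]/1.4,a[1]/1.4,72).round(1))
for a in((443,262),(523,305),(568,263),(485,232)): print("boxS",onz(s,a[0]/1.4,a[1]/1.4,72 ).round(1))
a,b=(660,222),(692,378); c,d=(500,171),(592,192)
print("lid",tri(t,np.array(a)/1.4,s,np.array(c)/1.4),tri(t,np.array(b)/1.4,s,np.array(d)/1.4))
# stamp bowl jar
for n,a,z in(("bowl",(469,207),50),("stamp",(553,204),82),("jar",(242,238),110)): print(n,onz(t,a[0]/1.4,a[1]/1.4,z).round(1))
E
```

```text
blue post top z70 [605.2 339.9  70. ] [610.3 339.9  70. ] [array([606.4, 340.7,  71.8]), np.float64(3.9390694925097156)]
red post top z70 [532.  333.9  70. ] [535.5 333.5  70. ] [array([532.8, 334.3,  71.5]), np.float64(2.6188222573540907)]
amber post top z70 [457.6 324.5  70. ] [461.3 326.4  70. ] [array([459.3, 325.6,  70. ]), np.float64(4.046496312358445)]
blue ring top z40 [605.  340.3  40. ]
red ring top z40 [531.3 334.   40. ]
amber ring top z40 [457.5 326.6  40. ]
blue [499.2 -19.2  13. ] 129.1 79.3
black [508.9 167.4  13. ] 125.9 90.4
green [433. 164.  13.] 127.8 102.1
red [430.  -15.7  13. ] 128.9 76.8
 S blue [504.5 -27.4   8. ] 131.5 77.3
 S black [512.6 165.6   8. ] 127.6 91.0
 S green [436.5 162.4   8. ] 132.2 103.0
 S red [433.4 -22.8   8. ] 129.1 74.3
cup [695.  134.3  72. ]
cup [691.2  75.2  72. ]
cup [635.7 138.4  72. ]
cup [629.9  78.8  72. ]
cupS [694.5 136.7  72. ]
cupS [696.3  71.5  72. ]
cupS [636.2 142.6  72. ]
cupS [633.   77.3  72. ]
box [ 622.6 -178.6   72. ]
box [ 609.3 -347.3   72. ]
box [ 382.7 -156.4   72. ]
box [ 366.2 -316.3   72. ]
boxS [ 594.9 -131.4   72. ]
boxS [370.3 -92.1  72. ]
boxS [ 373.5 -317.6   72. ]
boxS [ 602.4 -328.9   72. ]
lid (array([ 614.30158276, -402.41424352,  209.10183411]), np.float64(10.711492101915132)) (array([ 368.42972477, -368.77768148,  232.06644904]), np.float64(7.226271787881971))
bowl [ 746.2 -145.1   50. ]
stamp [ 713.7 -292.7   82. ]
jar [733.4 276.2 110. ]
```

```bash
python3 - <<'E'
from h import *
t=r.snapshot("top");s=r.snapshot("side")
save(t,"t2.png",(340,140,180,150)); save(s,"s2.png",(300,110,140,120))
E
```

```text
(no output)
```

View pics/t2.png

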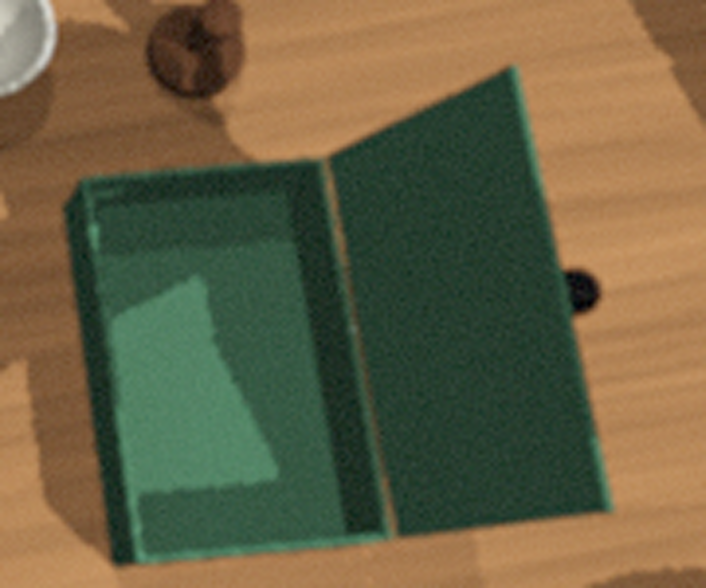

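View pics/s2.png

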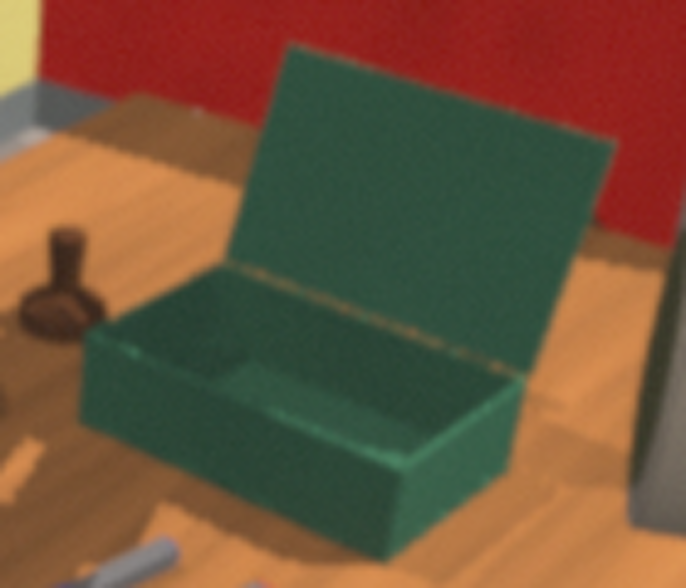

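```bash
python3 - <<'E'
from h import *
t=r.snapshot("top");s=r.snapshot("side")
T=lambda a:(340+a[0]/3.922-.4,140+a[1]/3.922-.4)
S=lambda a:(300+a[0]/4.9-.4,110+a[1]/4.9-.4)
P=[]
for a,b in (((80,178),(85,333)),((325,160),(225,265)),((388,537),(525,378)),((135,562),(403,465))):
    p,q=onz(t,*T(a),72),onz(s,*S(b),72); P.append((p+q)/2); print(p.round(1),q.round(1),tri(t,T(a),s,S(b))[0].round(1))
P=np.array(P); print("c",P.mean(0).round(1),[np.linalg.norm(P[i]-P[i-1]).round(1) for i in range(4)])
for i,j in((3,0),(2,1)): d=P[j]-P[i]; print(np.degrees(np.arctan2(d[1],d[0])))
for a,b in(((513,68),(290,45)),((610,510),(617,143))): print("lid",tri(t,T(a),s,S(b)))
print(onz(t,*T((195,60)),10), onz(t,*T((585,292)),200))
E
```

```text
[ 627.6 -183.4   72. ] [ 630.8 -186.2   72. ] [ 627.5 -182.4   74.5]
[ 612.8 -343.4   72. ] [ 613.4 -340.8   72. ] [ 613.9 -343.6   70.7]
[ 370.4 -320.8   72. ] [ 374.1 -326.8   72. ] [ 370.9 -318.7   76.6]
[ 381.3 -164.2   72. ] [ 385.5 -173.5   72. ] [ 381.2 -162.6   78.9]
c [ 499.5 -254.9   72. ] [np.float64(246.3), np.float64(158.2), np.float64(241.6), np.float64(155.3)]
-3.7034206799792146
-4.346737592562514
lid (array([ 610.13830871, -394.24481016,  224.79687307]), np.float64(2.4433805894283678))
lid (array([ 365.40116528, -376.40414192,  224.85815435]), np.float64(0.18980587945802796))
[ 715.68855889 -297.78806969   10.        ] [ 482.55208888 -411.34413005  200.        ]
```

```bash
cat > go.py <<'E'
import sys
from h import *
# go.py x y z yaw [x y z yaw ...]
v=np.array([float(x) for x in sys.argv[1:]]).reshape(-1,4)
for q in v: print(q,goto(q[:3],q[3]))
E
python3 go.py 300 -480 340 5.6 400 -350 340 5.6
```

```text
[ 300.  -480.   340.     5.6] [0.2548, -0.1502, -0.4349, -0.0, 0.0, 0.1108]
[ 400.  -350.   340.     5.6] [0.8399, -0.4469, -0.4349, -0.0, 0.0, 0.1108]
```

```bash
python3 -m jog '[[0.255,-0.15,-0.435,0,0,0.111],[0.255,-0.15,-0.435,0,0,0.111],[0.255,-0.15,-0.435,0,0,0.111],[0.84,-0.447,-0.435,0,0,0.111],[0.84,-0.447,-0.435,0,0,0.111],[0.84,-0.447,-0.435,0,0,0.111],[0.84,-0.447,-0.435,0,0,0.111],[0.84,-0.447,-0.435,0,0,0.111]]' 1; python3 go.py 450 -110 300 5.6
```

```text
time: 1.3
tool_pos: [401.3, -348.4, 340.4]
tcp_rot: [180.0, -0.0, 5.8]
ft_force: [-0.5, -0.1, 0.7]
finger_gap: 85.4
[ 450.  -110.   300.     5.6] [0.2897, -0.9291, 0.1613, 0.0001, -0.0002, 0.001]
```

```bash
python3 -m jog '[[0.29,-0.93,0.16,0,0,0.001],[0.29,-0.93,0.16,0,0,0.001],[0.29,-0.93,0.16,0,0,0.001],[0.29,-0.93,0.16,0,0,0.001],[0.29,-0.93,0.16,0,0,0.001],[0.29,-0.93,0.16,0,0,0.001]]'; python3 -m jog '[[0.1,-1,0.2,0,0,0],[0.1,-1,0.2,0,0,0],[0.1,-1,0.2,0,0,0],[0.1,-1,0.2,0,0,0],[0.1,-1,0.2,0,0,0],[0.1,-1,0.2,0,0,0]]';  python3 go.py 459 325.5 130 5.6
```

```text
time: 1.9
tool_pos: [449.7, -108.1, 299.0]
tcp_rot: [-179.9, 0.1, 5.6]
ft_force: [-0.3, -1.1, 0.0]
finger_gap: 85.4
time: 2.5
tool_pos: [450.6, 142.3, 248.6]
tcp_rot: [-180.0, 0.1, 5.6]
ft_force: [0.3, -0.3, -0.8]
finger_gap: 85.4
[459.  325.5 130.    5.6] [0.1056, -0.7257, 0.475, -0.0003, 0.0006, -0.0002]
```

Amber is nearest; the red on the middle post at top px (166.7,257.7) is ~60 mm, the loose one at (205.5,233.7) is small, so not meant.

```bash
python3 -m jog '[[0.106,-0.726,0.475,0,0,0],[0.106,-0.726,0.475,0,0,0],[0.106,-0.726,0.475,0,0,0],[0.106,-0.726,0.475,0,0,0],[0.106,-0.726,0.475,0,0,0],[0.106,-0.726,0.475,0,0,0]]'; python3 - <<'E'
from h import *
t=r.snapshot("top");s=r.snapshot("side")
save(t,"t3.png",(90,160,200,150)); save(s,"s3.png",(140,180,200,150))
print(r.sense()['tool_pos'])
p=onz(t,205.5,233.7,10);print("small red",p)
E
python3 go.py 459 325.5 80 5.6 459 325.5 19 5.6
```

```text
time: 3.1
tool_pos: [460.3, 322.1, 128.6]
tcp_rot: [179.9, 0.2, 5.4]
ft_force: [0.6, -0.6, -0.3]
finger_gap: 85.5
[461.60205641 321.1356253  131.28761084]
small red [580.78625294 232.62847753  10.        ]
[459.  325.5  80.    5.6] [-0.0087, -0.0186, 0.2051, 0.0004, 0.0001, -0.0015]
[459.  325.5  19.    5.6] [-0.0086, -0.0189, 0.4491, 0.0004, 0.0001, -0.0015]
```

View pics/s3.png

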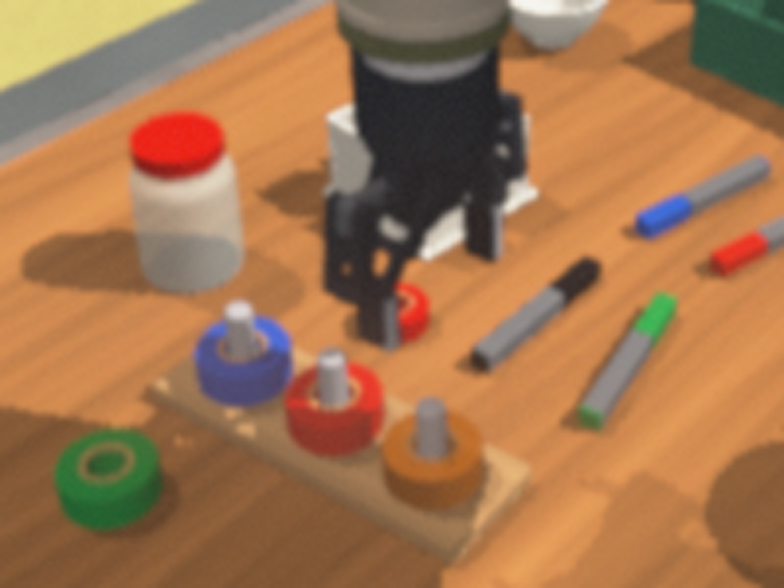

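View pics/t3.png

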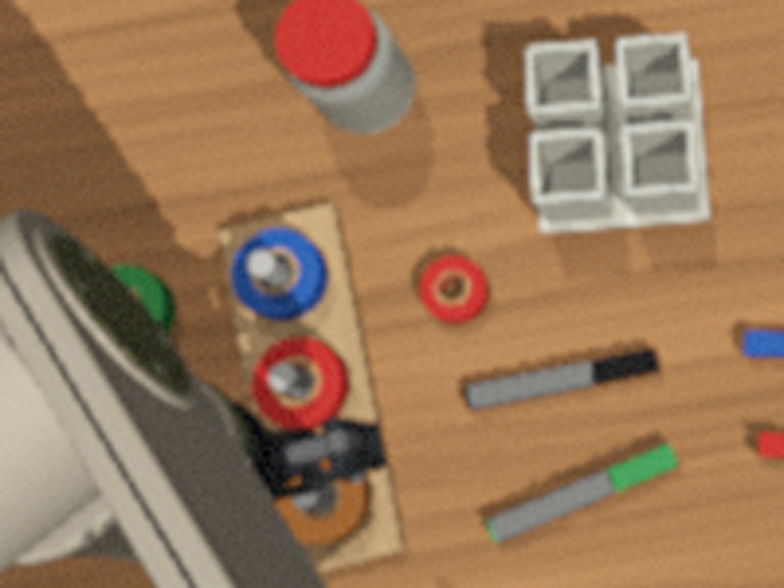

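```bash
python3 -m jog '[[0,-0.015,0.2,0,0,0],[0,-0.015,0.2,0,0,0],[0,-0.015,0.2,0,0,0]]'; python3 go.py 459.5 325.5 19 5.6
```

```text
time: 3.5
tool_pos: [460.3, 324.8, 81.7]
tcp_rot: [179.9, 0.1, 5.3]
ft_force: [0.6, -0.4, -0.2]
finger_gap: 85.1
[459.5 325.5  19.    5.6] [-0.0027, -0.0035, 0.2509, 0.0003, 0.0004, -0.0017]
```

```bash
python3 -m jog '[[-0.003,-0.003,0.12,0,0,-0.001],[-0.003,-0.003,0.24,0,0,-0.001],[-0.003,-0.003,0.25,0,0,-0.001],[-0.003,-0.003,0.25,0,0,-0.001]]'; python3 -c "
from h import *
s=r.snapshot('side');save(s,'s4.png',(180,200,160,120)); print(r.sense()['tool_pos'],r.sense()['ft_force'])"
```

```text
time: 3.9
tool_pos: [460.2, 327.1, 20.5]
tcp_rot: [-180.0, -0.1, 5.5]
ft_force: [-0.7, 0.8, 0.7]
finger_gap: 85.1
[460.89659968 327.64091843  21.40413481] [-0.1081338   0.78023588  0.45403787]
```

View pics/s4.png

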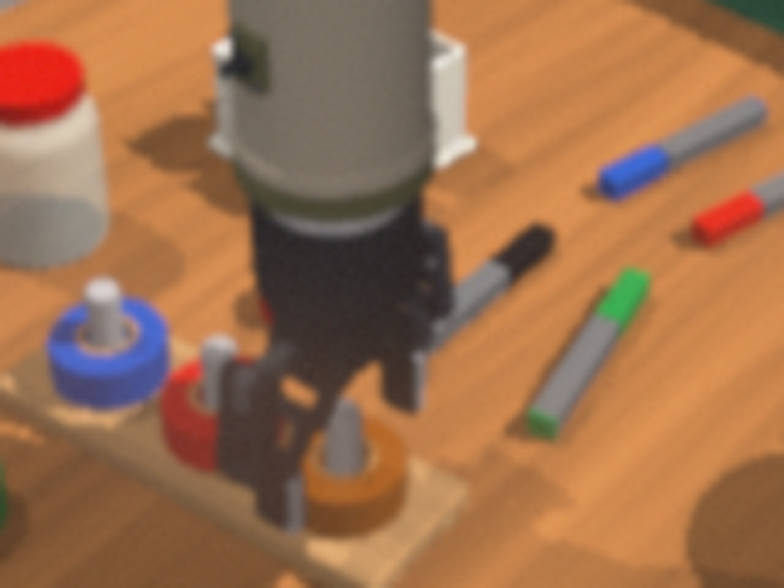

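```bash
python3 -m jog '[[0,0,0,0,0,0],[0,0,0,0,0,0],[0,0,0,0,0,0],[0,0,0,0,0,0],[0,0,0,0,0,0]]' 0 60; python3 -m jog '[[0,0,0,0,0,0],[0,0,0,0,0,0],[0,0,-0.1,0,0,0],[0,0,-0.2,0,0,0],[0,0,-0.3,0,0,0],[0,0,-0.4,0,0,0],[0,0,-0.5,0,0,0],[0,0,-0.6,0,0,0],[0,0,-0.6,0,0,0]]'; python3 -c "
from h import *
s=r.snapshot('side');save(s,'s5.png',(160,150,200,150))"
```

```text
time: 4.45
tool_pos: [460.9, 328.1, 21.3]
tcp_rot: [-179.9, -0.2, 5.6]
ft_force: [-0.9, -1.3, 8.2]
finger_gap: 57.1
time: 5.35
tool_pos: [461.7, 328.8, 174.3]
tcp_rot: [-179.8, -0.4, 5.6]
ft_force: [0.5, 0.3, -0.5]
finger_gap: 56.6
```

View pics/s5.png

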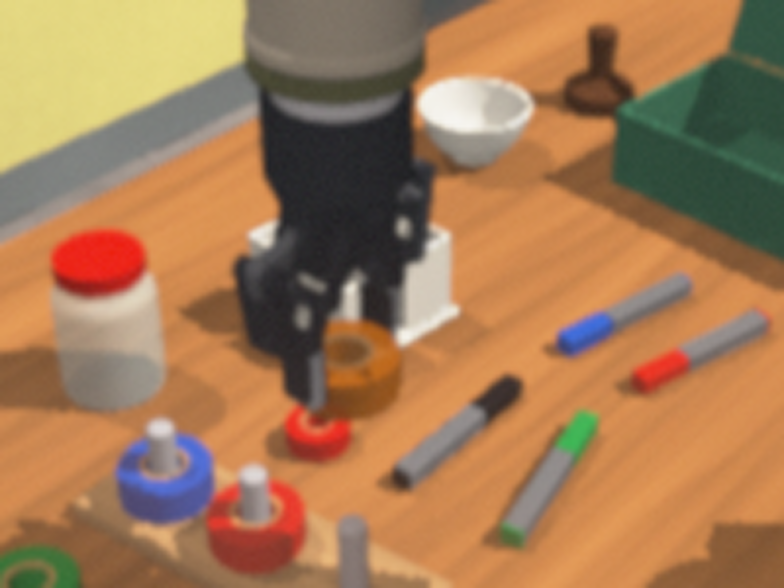

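```bash
python3 -c "
from h import *
s=r.snapshot('side');t=r.snapshot('top')
print(onz(s,253,237.5,194),r.sense()['tool_pos'],r.sense()['finger_gap'])
save(t,'t5.png',(90,160,200,150))"; python3 go.py 468 80 174 5.6
```

```text
[456.10589397 317.05566744 194.        ] [459.08385917 327.18807642 168.48161179] 57.247750996173295
[468.   80.  174.    5.6] [-0.0604, 0.9876, -0.022, 0.0, 0.0, -0.0002]
```

View pics/t5.png

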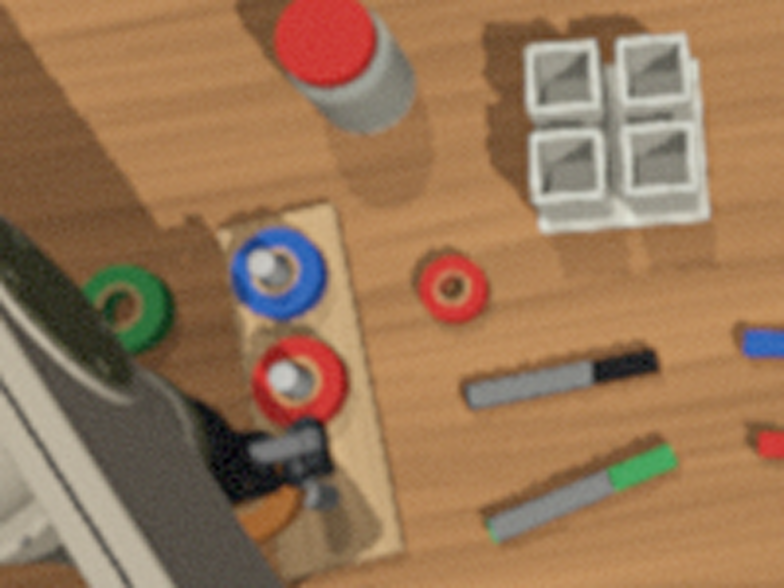

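```bash
python3 -m jog '[[-0.06,0.99,-0.02,0,0,0],[-0.06,0.99,-0.02,0,0,0],[-0.06,0.99,-0.02,0,0,0],[-0.06,0.99,-0.02,0,0,0],[-0.06,0.99,-0.02,0,0,0],[-0.06,0.99,-0.02,0,0,0]]'; python3 -m jog '[[-0.08,0.99,-0.02,0,0,0],[-0.08,0.99,-0.02,0,0,0],[-0.08,0.99,-0.02,0,0,0],[-0.08,0.99,-0.02,0,0,0],[-0.08,0.99,-0.02,0,0,0],[-0.08,0.99,-0.02,0,0,0]]';python3 go.py 425 -248 150 -4.5 425 -248 20 -4.5
```

```text
time: 6.1
tool_pos: [467.6, 74.1, 172.4]
tcp_rot: [179.9, 0.1, 5.2]
ft_force: [0.3, 0.4, -0.8]
finger_gap: 57.1
time: 6.7
tool_pos: [471.4, -173.5, 177.5]
tcp_rot: [179.9, 0.1, 5.3]
ft_force: [0.0, 0.9, -1.0]
finger_gap: 56.6
[ 425.  -248.   150.    -4.5] [-0.2117, 0.2795, 0.1108, 0.0003, 0.0006, 0.0542]
[ 425.  -248.    20.    -4.5] [-0.2107, 0.279, 0.6308, 0.0003, 0.0006, 0.0542]
```

```bash
python3 -m jog '[[-0.21,0.28,0.11,0,0,0.054],[-0.21,0.28,0.11,0,0,0.054],[-0.21,0.28,0.11,0,0,0.054],[-0.21,0.28,0.11,0,0,0.054],[-0.21,0.28,0.25,0,0,0.054],[-0.21,0.28,0.4,0,0,0.054],[-0.21,0.28,0.55,0,0,0.054],[-0.21,0.28,0.64,0,0,0.054],[-0.21,0.28,0.64,0,0,0.054]]'; python3 -c "
from h import *
s=r.snapshot('side');save(s,'s6.png',(290,90,160,120))"
```

```text
time: 7.6
tool_pos: [424.8, -240.0, 14.9]
tcp_rot: [-179.7, 0.4, -4.0]
ft_force: [0.0, -0.1, -0.3]
finger_gap: 57.1
```

View pics/s6.png

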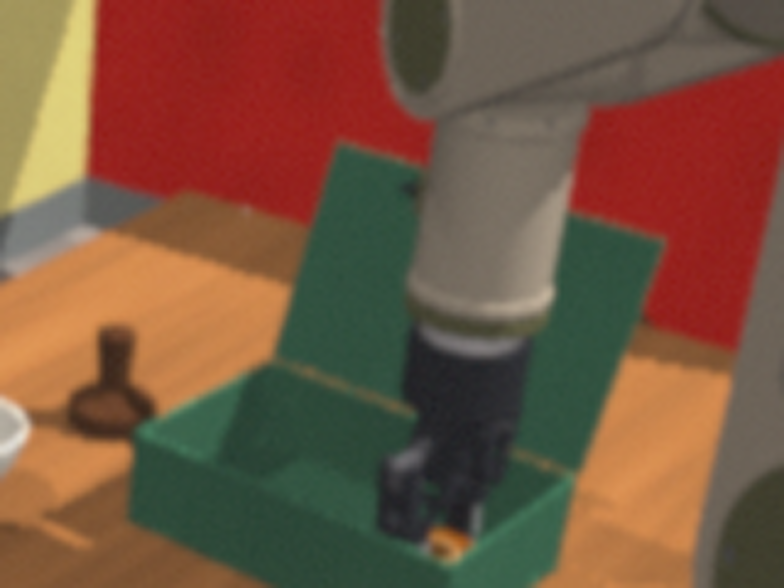

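```bash
python3 -m jog '[[0,0,0,0,0,0],[0,0,0,0,0,0],[0,0,0,0,0,0]]' 0.85; python3 -m jog '[[0,0,-0.15,0,0,0],[0,0,-0.35,0,0,0],[0,0,-0.55,0,0,0],[0,0,-0.65,0,0,0],[0,0,-0.65,0,0,0]]'; python3 go.py 500 0 180 5.6
```

```text
time: 7.95
tool_pos: [428.4, -244.3, 20.6]
tcp_rot: [179.9, -0.2, -4.1]
ft_force: [0.5, 0.2, -0.4]
finger_gap: 72.7
time: 8.45
tool_pos: [429.9, -245.6, 188.1]
tcp_rot: [179.7, -0.5, -4.2]
ft_force: [0.3, -0.3, -0.6]
finger_gap: 72.3
[500.    0.  180.    5.6] [0.208, -1.0005, 0.0285, 0.0021, -0.0029, -0.0543]
```

```bash
python3 -m jog '[[0.208,-1,0,0,0,-0.054],[0.208,-1,0,0,0,-0.054],[0.208,-1,0,0,0,-0.054],[0.208,-1,0,0,0,-0.054],[0.208,-1,0,0,0,-0.054],[0.208,-1,0,0,0,-0.054]]';python3 -m jog '[[0.15,-0.98,0,0,0,0],[0.15,-0.98,0,0,0,0],[0.15,-0.98,0,0,0,0],[0.15,-0.98,0,0,0,0],[0.15,-0.98,0,0,0,0],[0.15,-0.98,0,0,0,0]]'; python3 go.py 533 334 90 5.6
```

```text
time: 9.05
tool_pos: [497.4, 7.1, 181.1]
tcp_rot: [-179.9, -0.0, 5.8]
ft_force: [-0.4, -0.1, 0.1]
finger_gap: 72.6
time: 9.65
tool_pos: [509.7, 254.3, 180.7]
tcp_rot: [-179.9, 0.0, 5.8]
ft_force: [-0.8, -0.7, -0.1]
finger_gap: 72.6
[533.  334.   90.    5.6] [0.1252, -0.3072, 0.3635, -0.0005, 0.0001, 0.0013]
```

```bash
python3 -m jog '[[0.125,-0.307,0.18,0,0,0.001],[0.125,-0.307,0.3,0,0,0.001],[0.125,-0.307,0.363,0,0,0.001],[0.125,-0.307,0.363,0,0,0.001],[0.125,-0.307,0.363,0,0,0.001]]' 1;  python3 go.py 533 334 20 5.6;  python3 -c "
from h import *
s=r.snapshot('side');save(s,'s7.png',(160,180,160,120)); print(r.sense()['tool_pos'])"
```

```text
time: 10.15
tool_pos: [533.8, 327.7, 90.0]
tcp_rot: [179.9, 0.1, 5.4]
ft_force: [0.3, -0.3, 1.5]
finger_gap: 85.2
[533.  334.   20.    5.6] [-0.0003, -0.0258, 0.2801, 0.0004, 0.0006, -0.0013]
[534.89818049 328.04702964  91.77214831]
```

View pics/s7.png

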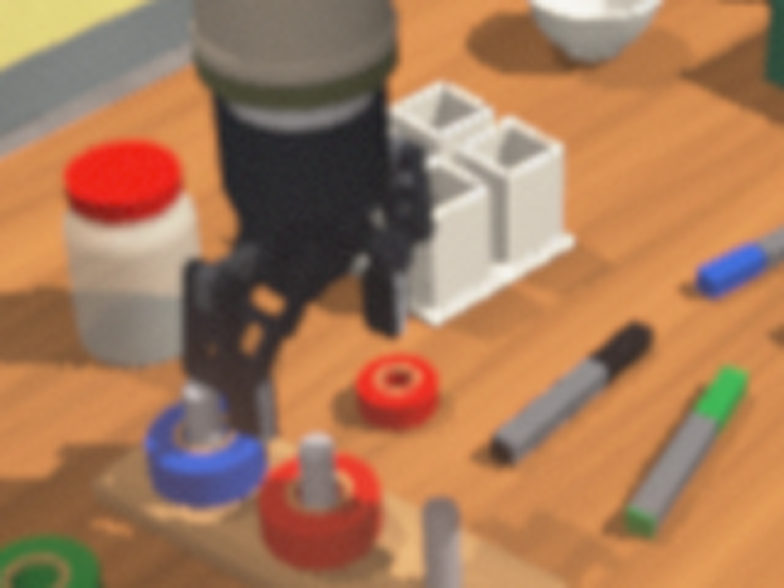

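```bash
python3 -m jog '[[-0.002,-0.022,0.12,0,0,-0.001],[-0.002,-0.022,0.24,0,0,-0.001],[-0.002,-0.022,0.282,0,0,-0.001],[-0.002,-0.022,0.282,0,0,-0.001]]';python3 -m jog '[[0,0,0,0,0,0],[0,0,0,0,0,0],[0,0,0,0,0,0],[0,0,0,0,0,0],[0,0,0,0,0,0],[0,0,0,0,0,0],[0,0,0,0,0,0]]' 0 60; python3 -m jog '[[0,0,-0.1,0,0,0],[0,0,-0.2,0,0,0],[0,0,-0.3,0,0,0],[0,0,-0.4,0,0,0],[0,0,-0.5,0,0,0],[0,0,-0.6,0,0,0],[0,0,-0.6,0,0,0]]'; python3 go.py 520 84 174 5.6;python3 -c "
from h import *
s=r.snapshot('side');save(s,'s8.png',(140,150,160,120)); print(r.sense()['tool_pos'])"
```

```text
time: 10.6
tool_pos: [532.8, 333.3, 19.9]
tcp_rot: [180.0, 0.1, 5.5]
ft_force: [0.0, -0.8, 0.8]
finger_gap: 85.2
time: 11.3
tool_pos: [535.3, 335.3, 23.5]
tcp_rot: [-179.9, -0.3, 5.6]
ft_force: [-1.1, -1.9, 7.9]
finger_gap: 57.3
time: 12.0
tool_pos: [536.1, 335.9, 176.8]
tcp_rot: [-179.8, -0.5, 5.6]
ft_force: [0.8, 0.7, 0.5]
finger_gap: 57.0
[520.   84.  174.    5.6] [-0.1617, 0.9966, 0.0061, -0.0012, -0.0029, -0.0002]
[535.10145456 335.38456391 174.18990479]
```

View pics/s8.png

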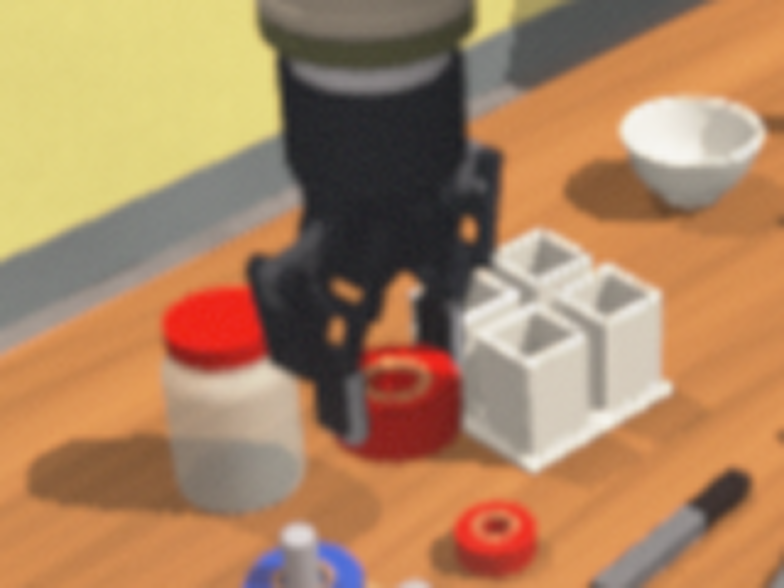

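```bash
python3 -m jog '[[-0.16,1,0,0,0,0],[-0.16,1,0,0,0,0],[-0.16,1,0,0,0,0],[-0.16,1,0,0,0,0],[-0.16,1,0,0,0,0],[-0.16,1,0,0,0,0]]'; python3 -m jog '[[-0.08,1,0,0,0,0],[-0.08,1,0,0,0,0],[-0.08,1,0,0,0,0],[-0.08,1,0,0,0,0],[-0.08,1,0,0,0,0],[-0.08,1,0,0,0,0]]';python3 go.py 500 -252 174 -4.5 500 -252 17 -4.5
```

```text
time: 12.65
tool_pos: [516.7, 76.4, 169.2]
tcp_rot: [179.9, 0.1, 5.3]
ft_force: [0.4, -0.7, -0.8]
finger_gap: 57.0
time: 13.25
tool_pos: [521.1, -174.5, 169.4]
tcp_rot: [179.9, 0.0, 5.3]
ft_force: [-0.2, -0.3, -1.0]
finger_gap: 57.2
[ 500.  -252.   174.    -4.5] [-0.1126, 0.301, -0.0178, 0.0006, 0.0002, 0.0542]
[ 500.  -252.    17.    -4.5] [-0.1121, 0.2999, 0.6102, 0.0006, 0.0002, 0.0542]
```

```bash
python3 -m jog '[[-0.112,0.3,0,0,0,0.054],[-0.112,0.3,0,0,0,0.054],[-0.112,0.3,0,0,0,0.054],[-0.112,0.3,0.15,0,0,0.054],[-0.112,0.3,0.3,0,0,0.054],[-0.112,0.3,0.45,0,0,0.054],[-0.112,0.3,0.6,0,0,0.054],[-0.112,0.3,0.6,0,0,0.054]]'; python3 -m jog '[[0,0,0,0,0,0],[0,0,0,0,0,0],[0,0,0,0,0,0]]' 0.85; python3 -m jog '[[0,0,-0.15,0,0,0],[0,0,-0.35,0,0,0],[0,0,-0.55,0,0,0],[0,0,-0.65,0,0,0],[0,0,-0.65,0,0,0]]'; python3 go.py 540 -5 180 5.6
```

```text
time: 14.05
tool_pos: [497.4, -242.6, 14.1]
tcp_rot: [-179.7, 0.5, -4.1]
ft_force: [-1.1, 0.5, -1.3]
finger_gap: 57.0
time: 14.35
tool_pos: [503.2, -247.2, 22.7]
tcp_rot: [179.9, -0.2, -4.1]
ft_force: [-0.7, -0.2, 0.9]
finger_gap: 73.0
time: 14.85
tool_pos: [504.8, -248.4, 190.7]
tcp_rot: [179.7, -0.6, -4.2]
ft_force: [0.3, -0.3, 0.3]
finger_gap: 72.7
[540.   -5.  180.    5.6] [0.0696, -0.9816, 0.038, 0.0021, -0.0034, -0.0542]
```

```bash
python3 -m jog '[[0.07,-0.98,0,0,0,-0.054],[0.07,-0.98,0,0,0,-0.054],[0.07,-0.98,0,0,0,-0.054],[0.07,-0.98,0,0,0,-0.054],[0.07,-0.98,0,0,0,-0.054],[0.07,-0.98,0,0,0,-0.054]]';python3 -m jog '[[0.2,-0.98,0,0,0,0],[0.2,-0.98,0,0,0,0],[0.2,-0.98,0,0,0,0],[0.2,-0.98,0,0,0,0],[0.2,-0.98,0,0,0,0],[0.2,-0.98,0,0,0,0]]'; python3 go.py 606 340 90 5.6
```

```text
time: 15.45
tool_pos: [536.7, 2.0, 182.9]
tcp_rot: [-179.9, -0.1, 5.9]
ft_force: [1.0, -0.4, 0.2]
finger_gap: 72.4
time: 16.05
tool_pos: [562.0, 250.7, 182.5]
tcp_rot: [-179.9, -0.0, 5.8]
ft_force: [-0.9, -1.1, 0.2]
finger_gap: 72.6
[606.  340.   90.    5.6] [0.2114, -0.3367, 0.3706, -0.0007, -0.0001, 0.0014]
```

```bash
python3 -m jog '[[0.21,-0.337,0.18,0,0,0.001],[0.21,-0.337,0.3,0,0,0.001],[0.21,-0.337,0.363,0,0,0.001],[0.21,-0.337,0.363,0,0,0.001],[0.21,-0.337,0.363,0,0,0.001],[0.21,-0.337,0.363,0,0,0.001]]' 1;  python3 go.py 606 340 20 5.6;  python3 -c "
from h import *
s=r.snapshot('side');save(s,'s9.png',(140,160,160,120)); print(r.sense()['tool_pos'])"
```

```text
time: 16.65
tool_pos: [608.0, 333.5, 94.3]
tcp_rot: [-180.0, -0.2, 5.3]
ft_force: [-0.1, -0.1, 0.2]
finger_gap: 85.8
[606.  340.   20.    5.6] [-0.0063, -0.0263, 0.2973, -0.0002, -0.0009, -0.0015]
[608.27186225 333.70526603  94.96273301]
```

View pics/s9.png

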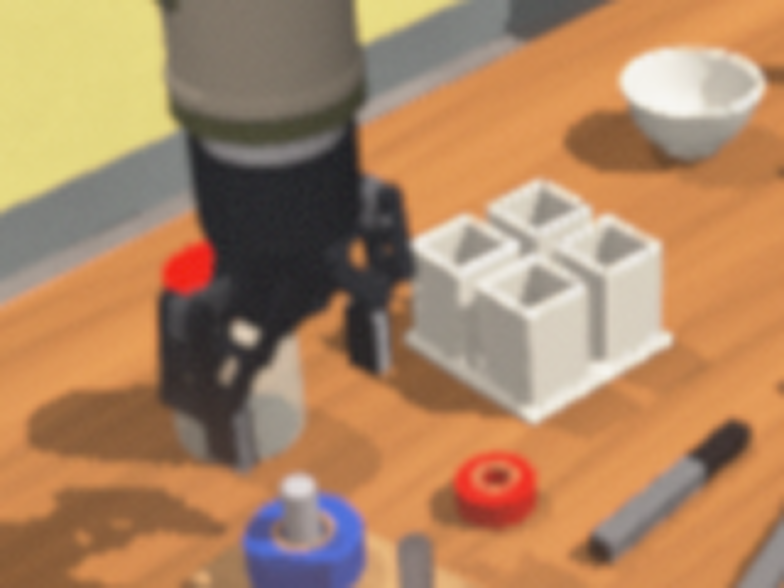

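```bash
python3 -m jog '[[-0.005,-0.022,0.12,0,0,-0.001],[-0.005,-0.022,0.24,0,0,-0.001],[-0.005,-0.022,0.293,0,0,-0.001],[-0.005,-0.022,0.293,0,0,-0.001]]';python3 -m jog '[[0,0,0,0,0,0],[0,0,0,0,0,0],[0,0,0,0,0,0],[0,0,0,0,0,0],[0,0,0,0,0,0],[0,0,0,0,0,0],[0,0,0,0,0,0]]' 0 60; python3 -m jog '[[0,0,-0.1,0,0,0],[0,0,-0.2,0,0,0],[0,0,-0.3,0,0,0],[0,0,-0.4,0,0,0],[0,0,-0.5,0,0,0],[0,0,-0.6,0,0,0],[0,0,-0.6,0,0,0]]'; python3 go.py 590 90 174 5.6;python3 -c "
from h import *
s=r.snapshot('side');save(s,'s10.png',(120,130,160,120)); print(r.sense()['tool_pos'])"
```

```text
time: 17.1
tool_pos: [603.9, 338.4, 17.5]
tcp_rot: [179.9, 0.1, 5.5]
ft_force: [-0.5, 0.3, 0.0]
finger_gap: 85.4
time: 17.8
tool_pos: [607.1, 340.5, 22.2]
tcp_rot: [-179.9, -0.3, 5.6]
ft_force: [-1.2, -1.7, 6.7]
finger_gap: 58.3
time: 18.5
tool_pos: [607.9, 341.0, 175.9]
tcp_rot: [-179.8, -0.6, 5.6]
ft_force: [0.4, -0.3, 0.0]
finger_gap: 57.4
[590.   90.  174.    5.6] [-0.1685, 0.9925, 0.0023, -0.0011, -0.0031, -0.0002]
[606.9278431  340.56540523 173.07796188]
```

View pics/s10.png

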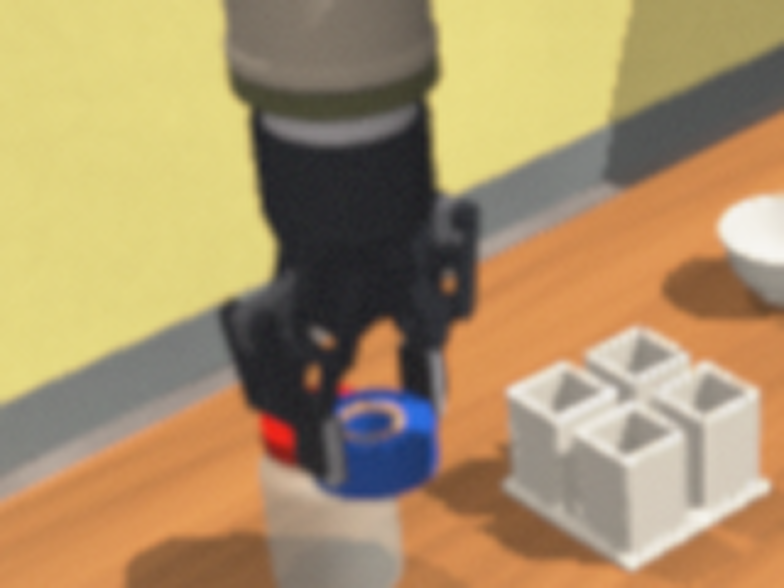

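```bash
python3 -m jog '[[-0.17,1,0,0,0,0],[-0.17,1,0,0,0,0],[-0.17,1,0,0,0,0],[-0.17,1,0,0,0,0],[-0.17,1,0,0,0,0],[-0.17,1,0,0,0,0]]'; python3 -m jog '[[-0.08,1,0,0,0,0],[-0.08,1,0,0,0,0],[-0.08,1,0,0,0,0],[-0.08,1,0,0,0,0],[-0.08,1,0,0,0,0],[-0.08,1,0,0,0,0]]';python3 go.py 576 -258 174 -4.5 576 -258 19 -4.5
```

```text
time: 19.15
tool_pos: [586.0, 81.0, 167.6]
tcp_rot: [179.9, 0.1, 5.3]
ft_force: [0.1, 0.5, -1.6]
finger_gap: 57.8
time: 19.75
tool_pos: [590.4, -169.7, 167.8]
tcp_rot: [179.9, 0.0, 5.2]
ft_force: [0.3, 1.0, -1.1]
finger_gap: 57.4
[ 576.  -258.   174.    -4.5] [-0.0895, 0.3464, -0.0242, 0.0006, 0.0002, 0.0541]
[ 576.  -258.    19.    -4.5] [-0.089, 0.3452, 0.5958, 0.0006, 0.0002, 0.0541]
```

```bash
python3 -m jog '[[-0.09,0.345,0,0,0,0.054],[-0.09,0.345,0,0,0,0.054],[-0.09,0.345,0,0,0,0.054],[-0.09,0.345,0.15,0,0,0.054],[-0.09,0.345,0.3,0,0,0.054],[-0.09,0.345,0.45,0,0,0.054],[-0.09,0.345,0.6,0,0,0.054],[-0.09,0.345,0.6,0,0,0.054]]'; python3 -m jog '[[0,0,0,0,0,0],[0,0,0,0,0,0],[0,0,0,0,0,0]]' 0.85; python3 -m jog '[[0,0,-0.15,0,0,0],[0,0,-0.35,0,0,0],[0,0,-0.55,0,0,0],[0,0,-0.75,0,0,0],[0,0,-0.85,0,0,0],[0,0,-0.85,0,0,0]]';  python3 -m jog '[[0.05,-0.9,0,0,0,0],[0.05,-0.9,0,0,0,0],[0.05,-0.9,0,0,0,0],[0.05,-0.9,0,0,0,0],[0.05,-0.9,0,0,0,0],[0.05,-0.9,0,0,0,0]]'; python3 -c "
from h import *
s=r.snapshot('side');t=r.snapshot('top');save(s,'s11.png');save(t,'t11.png'); print(r.sense()['tool_pos'],r.sense()['joint_pos'])"
```

```text
time: 20.55
tool_pos: [573.1, -248.5, 11.9]
tcp_rot: [-179.7, 0.5, -4.1]
ft_force: [-1.5, 0.6, -0.5]
finger_gap: 58.0
time: 20.85
tool_pos: [578.7, -252.1, 20.9]
tcp_rot: [180.0, -0.2, -4.1]
ft_force: [0.4, -0.1, 0.3]
finger_gap: 72.5
time: 21.45
tool_pos: [580.2, -253.1, 239.7]
tcp_rot: [179.7, -0.7, -4.1]
ft_force: [1.2, 0.2, -0.4]
finger_gap: 72.5
time: 22.05
tool_pos: [605.7, -24.2, 231.1]
tcp_rot: [-179.9, 0.0, -3.9]
ft_force: [0.0, -1.5, 0.5]
finger_gap: 72.5
[605.63773761 -27.86836156 230.97985351] [-7.47074114e+00  8.45995353e+00  8.42195872e+01 -1.36557295e-02
  8.73355819e+01  8.65785138e+01]
```

View pics/s11.png

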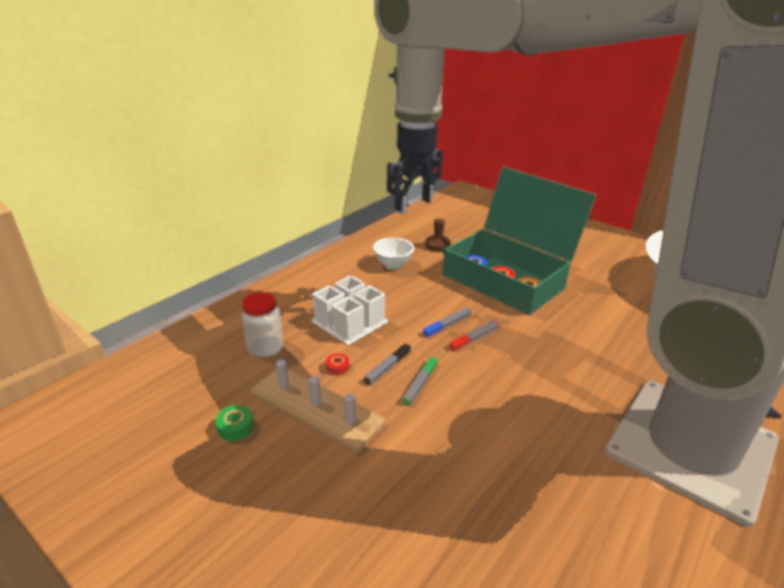

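View pics/t11.png

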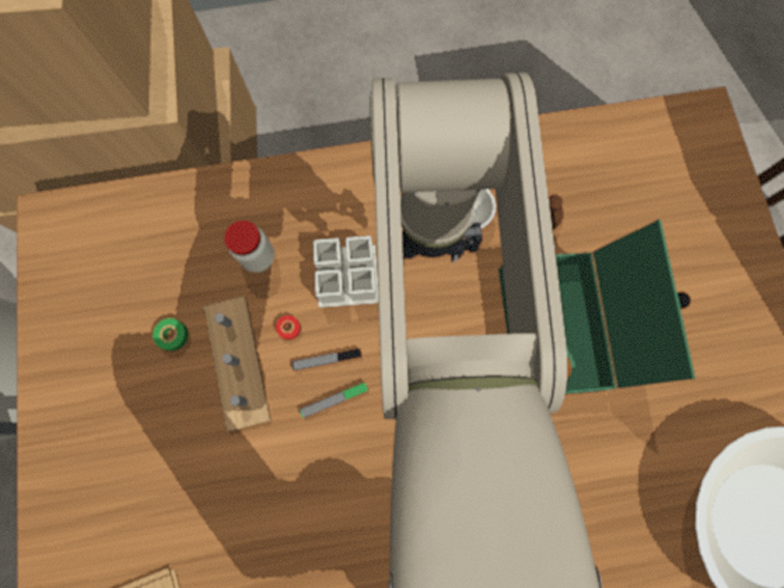

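```bash
python3 go.py 560 -220 345 -4.5 535 -445 345 -4.5
```

```text
[ 560.  -220.   345.    -4.5] [-0.128, 0.7796, -0.4559, 0.0001, 0.0001, 0.0025]
[ 535.  -445.   345.    -4.5] [-0.1642, 1.6844, -0.4557, 0.0001, 0.0001, 0.0025]
```

```bash
python3 -m jog '[[-0.03,0.2,-0.2,0,0,0],[-0.06,0.4,-0.4,0,0,0],[-0.13,0.78,-0.46,0,0,0.002],[-0.13,0.78,-0.46,0,0,0.002],[-0.13,0.78,-0.46,0,0,0.002],[-0.13,0.78,-0.46,0,0,0.002]]' 0 40;  python3 -m jog '[[-0.04,0.9,0,0,0,0],[-0.04,0.9,0,0,0,0],[-0.04,0.9,0,0,0,0],[-0.04,0.9,0,0,0,0],[-0.04,0.9,0,0,0,0],[-0.04,0.9,0,0,0,0],[-0.04,0.9,0,0,0,0]]'; python3 -c "
from h import *
s=r.snapshot('side');t=r.snapshot('top');save(s,'s12.png');save(t,'t12.png')"; python3 go.py 535 -445 190 -4.5 
```

```text
time: 22.75
tool_pos: [557.8, -226.7, 348.3]
tcp_rot: [179.8, -0.1, -4.9]
ft_force: [-0.3, 0.6, 1.2]
finger_gap: -0.2
time: 23.45
tool_pos: [531.0, -444.7, 345.0]
tcp_rot: [-179.9, 0.1, -4.6]
ft_force: [-0.1, 0.8, -0.1]
finger_gap: 0.1
[ 535.  -445.   190.    -4.5] [0.0132, 0.0063, 0.6238, -0.0002, 0.0, 0.0001]
```

View pics/s12.png

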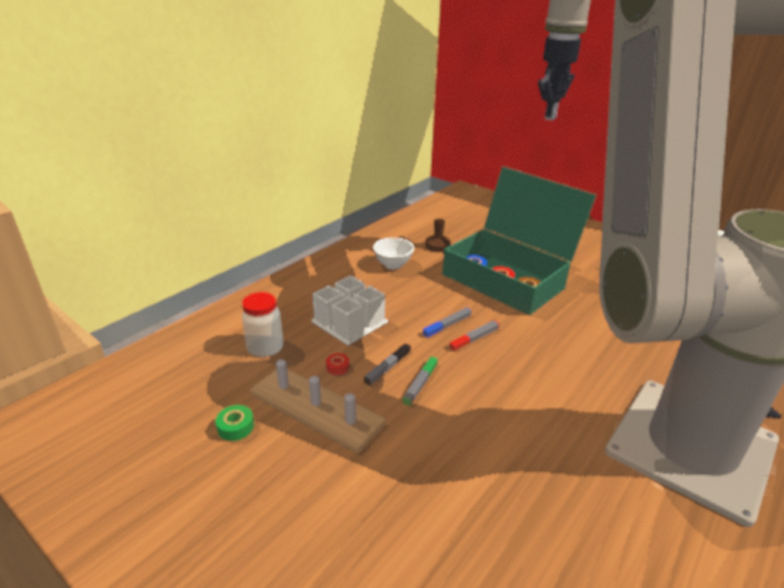

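View pics/t12.png

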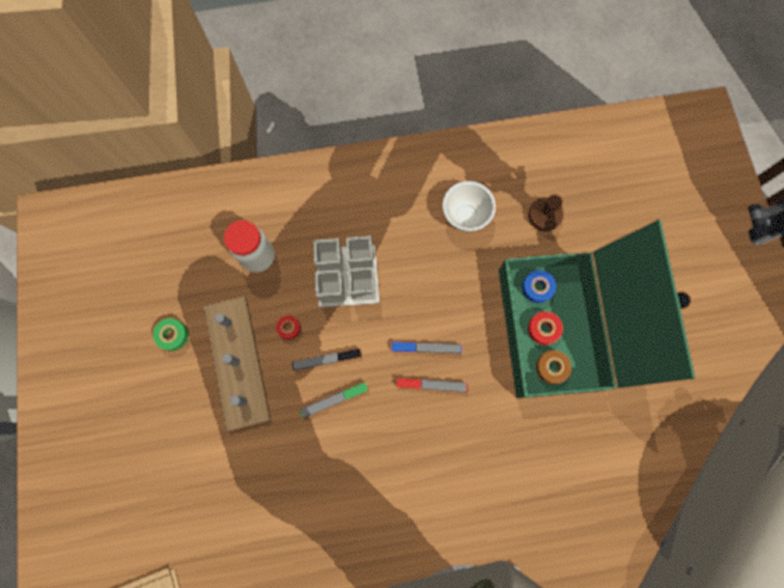

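```bash
python3 -m jog '[[0.01,0,0.15,0,0,0],[0.01,0,0.35,0,0,0],[0.01,0,0.55,0,0,0],[0.01,0,0.62,0,0,0],[0.01,0,0.62,0,0,0]]';  python3 -m jog '[[0.0,-0.1,0,0,0,0],[0,-0.2,0,0,0,0],[0,-0.28,0,0,0,0],[0,-0.36,0,0,0,0],[0,-0.44,0,0,0,0],[0,-0.5,0,0,0,0],[0,-0.56,0,0,0,0],[0,-0.62,0,0,0,0],[0,-0.66,0,0,0,0]]';python3 -c "
from h import *
s=r.snapshot('side');save(s,'s13.png')"
```

```text
time: 24.05
tool_pos: [533.0, -441.8, 187.5]
tcp_rot: [-179.7, 0.3, -4.4]
ft_force: [0.5, 0.0, 0.9]
finger_gap: 0.2
time: 24.95
tool_pos: [547.3, -278.6, 191.2]
tcp_rot: [-180.0, -0.0, -4.5]
ft_force: [-0.5, -0.6, -0.6]
finger_gap: -0.1
```

View pics/s13.png

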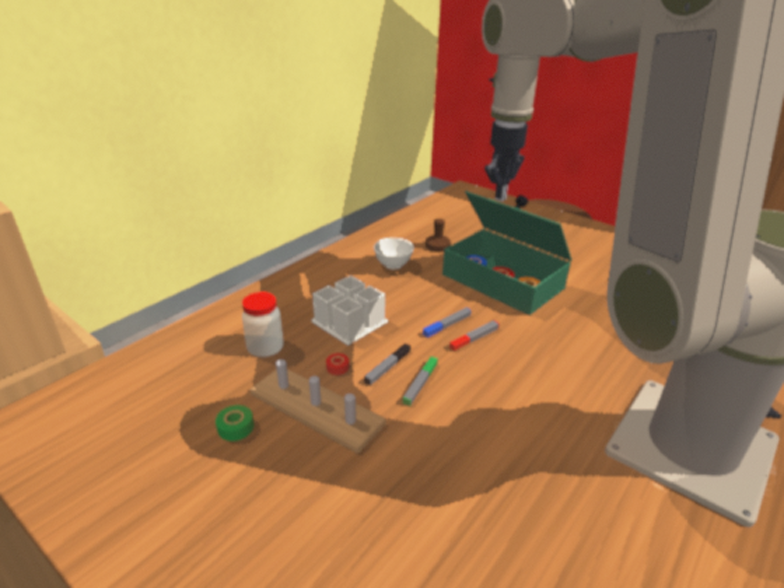

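Lid is falling. Move up and toward the markers while checking it lands.

```bash
python3 -m jog '[[0,0,-0.2,0,0,0],[0,0,-0.4,0,0,0],[0,0,-0.6,0,0,0],[-0.2,-0.2,-0.6,0,0,0],[-0.3,-0.6,-0.6,0,0,0],[-0.3,-0.9,-0.6,0,0,0],[-0.3,-0.9,-0.6,0,0,0],[-0.3,-0.9,-0.6,0,0,0],[-0.3,-0.9,-0.6,0,0,0],[-0.3,-0.9,-0.6,0,0,0]]' 1;python3 -c "
from h import *
s=r.snapshot('side');save(s,'s14.png',(240,90,260,195)); print(r.sense()['joint_pos'])"
```

```text
time: 26.0
tool_pos: [490.1, -49.1, 341.2]
tcp_rot: [180.0, -0.0, -4.4]
ft_force: [-1.3, -0.3, -0.1]
finger_gap: 85.6
[-1.17683788e+01 -1.03473181e+01  9.14532606e+01 -3.57059939e-02
  9.88804096e+01  8.27122998e+01]
```

View pics/s14.png

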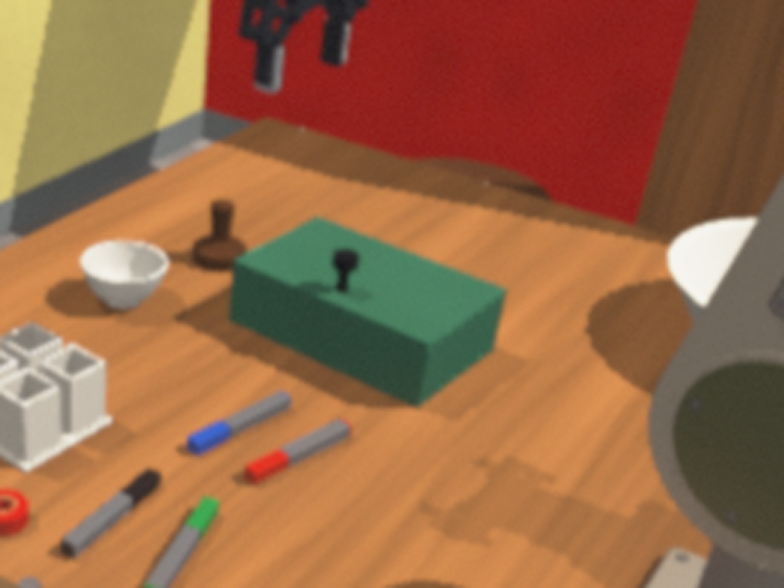

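```bash
python3 go.py 480 100 340 90
```

```text
[480. 100. 340.  90.] [-0.0874, -0.5952, 0.004, 0.0002, 0.0001, -0.5249]
```

```bash
python3 -m jog '[[-0.09,-0.6,0,0,0,-0.525],[-0.09,-0.6,0,0,0,-0.525],[-0.09,-0.6,0,0,0,-0.525],[-0.09,-0.6,0,0,0,-0.525],[-0.09,-0.6,0,0,0,-0.525],[-0.09,-0.6,0,0,0,-0.525],[-0.09,-0.6,0,0,0,-0.525],[-0.09,-0.6,0,0,0,-0.525],[-0.09,-0.6,0,0,0,-0.525],[-0.09,-0.6,0,0,0,-0.525]]'; python3 -m jog '[[0,0,0,0,0,-0.05],[0,0,0,0,0,-0.05],[0,0,-0.2,0,0.2,-0],[0,0,-0.2,0,0.2,0],[0,0,-0.2,0,0.2,0],[0,0,-0.2,0,0.2,0],[0,0,-0.2,0,0.2,0]]';python3 -c "
from h import *
print(r.sense()['joint_pos'].round(1))"
```

```text
time: 27.05
tool_pos: [480.1, 99.8, 340.7]
tcp_rot: [-180.0, 0.0, 81.6]
ft_force: [1.1, -0.1, 0.8]
finger_gap: 85.7
time: 27.75
tool_pos: [479.8, 98.8, 389.8]
tcp_rot: [-179.6, -36.3, 80.6]
ft_force: [0.2, -0.1, -0.3]
finger_gap: 85.6
[-20.8 -15.4  98.1  36.5 103.   -4.8]
```

```bash
python3 -m jog '[[0,0,0,0,0.28,0],[0,0,0,0,0.28,0],[0,0,0,0,0.28,0],[0,0,0,0,0.28,0],[0,0,0,0,0.28,0],[0,0,0,0,0.28,0],[0,0,0,0,0.28,0]]';python3 -c "
from h import *
print(r.sense()['joint_pos'].round(1))
print(R.from_euler('xyz',r.sense()['tcp_rot'],degrees=True).as_matrix().round(2))"
```

```text
time: 28.45
tool_pos: [479.1, 100.5, 387.3]
tcp_rot: [-166.7, -86.7, 68.0]
ft_force: [-0.3, -0.3, -0.6]
finger_gap: 85.6
[-37.4   1.9 111.8  74.4 114.6 -27.2]
[[ 0.02  0.99  0.15]
 [ 0.05 -0.15  0.99]
 [ 1.   -0.01 -0.06]]
```

```bash
python3 go.py 495 160 300 90.7 510.5 213.5 120 90.7
```

```text
[495.  160.  300.   90.7] [-0.3343, 0.0314, 0.2643, 0.0364, -0.4811, -0.0454]
[510.5 213.5 120.   90.7] [-1.0401, 0.0697, 0.5258, 0.0364, -0.4811, -0.0454]
```

```bash
python3 -m jog '[[-0.33,0.03,0.26,0.036,-0.481,-0.045],[-0.33,0.03,0.26,0.036,-0.481,-0.045],[-0.33,0.03,0.26,0.036,-0.481,-0.045],[-0.33,0.03,0.26,0.036,-0.481,-0.045],[-0.33,0.03,0.26,0.036,-0.481,-0.045],[-0.33,0.03,0.26,0.036,-0.481,-0.045],[-0.33,0.03,0.26,0.036,-0.481,-0.045],[-0.33,0.03,0.26,0.036,-0.481,-0.045],[-0.33,0.03,0.26,0.036,-0.481,-0.045],[-0.33,0.03,0.26,0.036,-0.481,-0.045]]' 0.45;python3 -m jog '[[0,0,0.04,0,-0.02,0],[0,0,0.04,0,-0.02,0],[0,0,0.04,0,-0.02,0],[0,0,0.04,0,-0.02,0]]'; python3 -c "
from h import *
t=r.snapshot('top'); save(t,'t15.png',(180,200,160,120))"; python3 go.py 510.5 213.5 100 90.7
```

```text
time: 29.45
tool_pos: [498.3, 158.7, 309.9]
tcp_rot: [178.5, -0.4, 90.4]
ft_force: [0.0, -0.4, -1.5]
finger_gap: 38.4
time: 29.85
tool_pos: [496.6, 158.8, 295.9]
tcp_rot: [179.1, 2.7, 90.5]
ft_force: [-0.5, -0.4, -0.2]
finger_gap: 38.4
[510.5 213.5 100.   90.7] [0.2564, 0.0453, 0.7724, 0.0051, 0.0152, -0.0011]
```

View pics/t15.png

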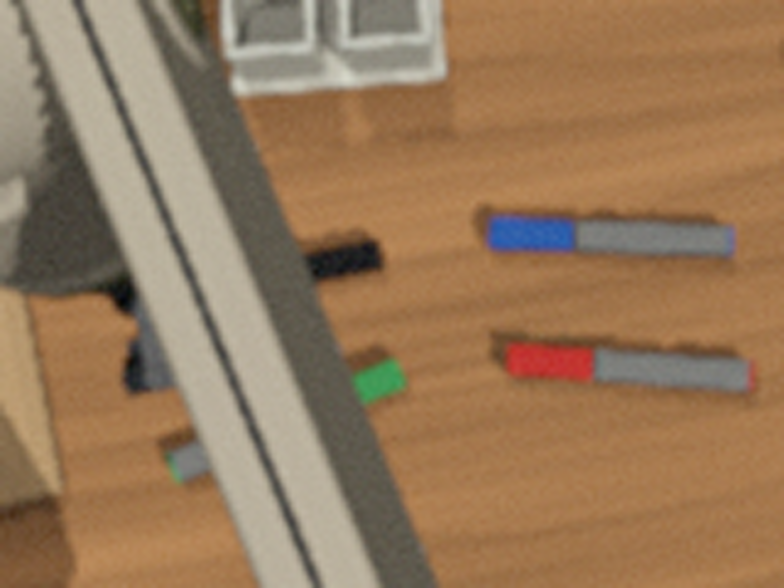

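```bash
python3 -m jog '[[0.256,0.045,0.2,0.005,0.015,-0.001],[0.256,0.045,0.4,0.005,0.015,-0.001],[0.256,0.045,0.6,0.005,0.015,-0.001],[0.256,0.045,0.77,0.005,0.015,-0.001],[0.256,0.045,0.77,0.005,0.015,-0.001],[0.256,0.045,0.77,0.005,0.015,-0.001]]'; python3 -c "
from h import *
t=r.snapshot('side'); save(t,'s16.png',(180,200,160,120))"; python3 go.py 510.5 213.5 5 90.7
```

```text
time: 30.5
tool_pos: [507.6, 212.7, 97.2]
tcp_rot: [-179.6, 0.2, 90.7]
ft_force: [0.1, -0.4, 0.3]
finger_gap: 38.0
[510.5 213.5   5.   90.7] [0.0006, 0.0044, 0.3807, -0.0007, 0.0005, 0.0003]
```

View pics/s16.png

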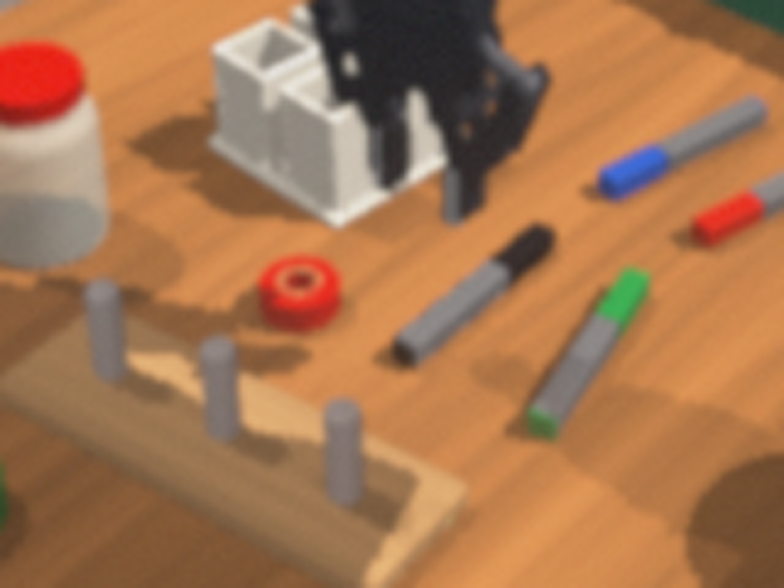

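```bash
python3 -m jog '[[0,0.004,0.15,0,0,0],[0,0.004,0.3,0,0,0],[0,0.004,0.37,0,0,0],[0,0.004,0.37,0,0,0],[0,0.004,0.37,0,0,0]]';python3 -m jog '[[0,0,0,0,0,0],[0,0,0,0,0,0],[0,0,0,0,0,0],[0,0,0,0,0,0],[0,0,0,0,0,0],[0,0,0,0,0,0]]' 0 60; python3 -m jog '[[0,0,-0.1,0,0,0],[0,0,-0.2,0,0,0],[0,0,-0.4,0,0,0],[0,0,-0.6,0,0,0],[0,0,-0.8,0,0,0],[0,0,-0.8,0,0,0]]'; python3 -c "
from h import *
t=r.snapshot('side'); save(t,'s17.png',(180,150,160,120))"; python3 go.py 510.5 213.5 5 90.7
```

```text
time: 31.05
tool_pos: [512.7, 214.7, 10.2]
tcp_rot: [179.9, 0.0, 90.8]
ft_force: [0.5, 0.2, -0.0]
finger_gap: 38.4
time: 31.65
tool_pos: [512.7, 214.9, 10.2]
tcp_rot: [179.8, 0.0, 90.8]
ft_force: [-0.9, -0.2, 9.3]
finger_gap: 13.7
time: 32.25
tool_pos: [515.3, 216.1, 218.1]
tcp_rot: [179.2, -0.2, 90.9]
ft_force: [1.7, 0.3, -0.4]
finger_gap: 13.8
[510.5 213.5   5.   90.7] [-0.0095, -0.0212, 0.8357, 0.003, -0.0005, 0.0008]
```

View pics/s17.png

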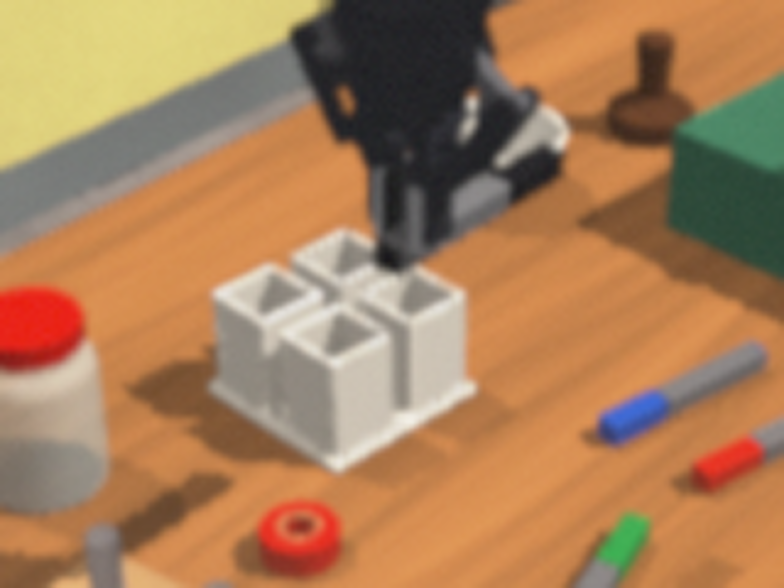

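```bash
cat > gt.py <<'E'
import sys
from h import *
# gt.py tilt yaw x y z [x y z...]: tool-down at yaw, then turned 'tilt' deg about tool y
tilt,yaw=map(float,sys.argv[1:3])
st=[]
import time
S=r.sense(); C=R.from_euler('xyz',S['tcp_rot'],degrees=True)
T=R.from_euler('xyz',[180,0,yaw],degrees=True)*R.from_euler('y',tilt,degrees=True)
for p in np.array(list(map(float,sys.argv[3:]))).reshape(-1,3): print(p,row(C,S['tool_pos'],T,p))
print(S['tool_pos'].round(1), C.as_matrix()[:,2].round(3), C.as_matrix()[:,0].round(3), S['joint_pos'].round(0), S['finger_gap'].round(1))
E
python3 gt.py 82 86 600 170 260 696.5 145 225
```

```text
[600. 170. 260.] [-0.1872, 0.3439, -0.1811, -0.0168, 0.4546, 0.0243]
[696.5 145.  225. ] [-0.2931, 0.727, -0.0376, -0.0168, 0.4546, 0.0243]Traceback (most recent call last):
  File "gt.py", line 10, in <module>
    print(S['tool_pos'].round(1), C.as_matrix()[:,2].round(3), C.as_matrix()[:,0].round(3), S['joint_pos'].round(0), S['finger_gap'].round(1))
                                                                                                                     ^^^^^^^^^^^^^^^^^^^^^
AttributeError: 'float' object has no attribute 'round'
```

```bash
sed -i "s/S\['finger_gap'\].round(1)/round(S['finger_gap'],1)/" gt.py
python3 -m jog '[[-0.187,0.344,-0.181,-0.017,0.455,0.024],[-0.187,0.344,-0.181,-0.017,0.455,0.024],[-0.187,0.344,-0.181,-0.017,0.455,0.024],[-0.187,0.344,-0.181,-0.017,0.455,0.024],[-0.187,0.344,-0.181,-0.017,0.455,0.024],[-0.187,0.344,-0.181,-0.017,0.455,0.024],[-0.187,0.344,-0.181,-0.017,0.455,0.024],[-0.187,0.344,-0.181,-0.017,0.455,0.024],[-0.187,0.344,-0.181,-0.017,0.455,0.024],[-0.187,0.344,-0.181,-0.017,0.455,0.024]]'; python3 gt.py 82 86 696.5 145 225; python3 -c "
from h import *
t=r.snapshot('side'); save(t,'s18.png',(140,60,280,210))"
```

```text
time: 33.3
tool_pos: [596.4, 168.2, 249.8]
tcp_rot: [-173.8, -82.1, 79.7]
ft_force: [-0.0, 1.3, -0.4]
finger_gap: 13.4
[696.5 145.  225. ] [-0.1011, 0.4074, -0.0505, 0.0002, -0.001, -0.0048]
[596.4 168.2 249.8] [ 0.07   0.988 -0.136] [0.024 0.135 0.991] [-23.  27.  96.  73. 102. -35.] 13.4
```

View pics/s18.png

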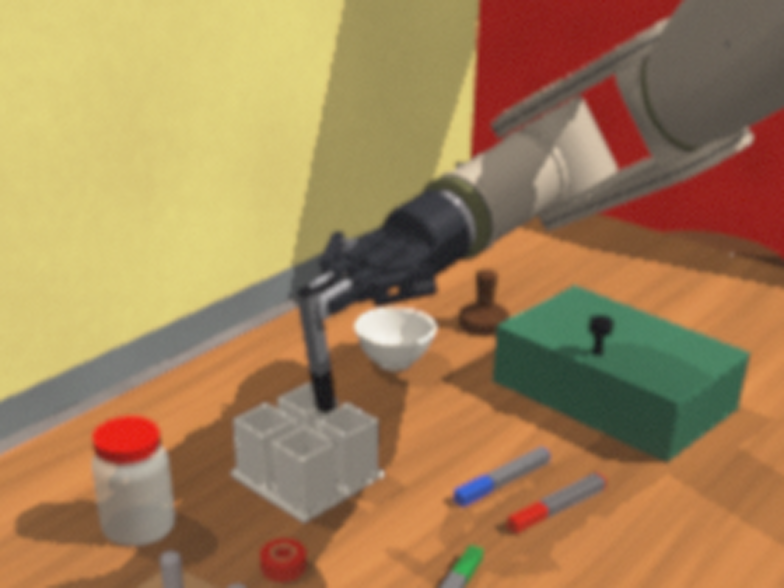

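```bash
python3 -m jog '[[-0.1,0.41,-0.05,0,-0.001,-0.005],[-0.1,0.41,-0.05,0,-0.001,-0.005],[-0.1,0.41,-0.05,0,-0.001,-0.005],[-0.1,0.41,-0.05,0,-0.001,-0.005],[-0.1,0.41,-0.05,0,-0.001,-0.005]]'; python3 gt.py 82 86 696.5 145 215; python3 -c "
from h import *
t=r.snapshot('side'); save(t,'s19.png',(200,110,100,75));t=r.snapshot('top'); save(t,'t19.png',(190,110,120,90))"
```

```text
time: 33.85
tool_pos: [697.5, 146.5, 228.5]
tcp_rot: [177.7, -81.6, 88.5]
ft_force: [-0.2, -0.3, -0.4]
finger_gap: 13.7
[696.5 145.  215. ] [-0.0545, -0.0038, 0.0017, -0.0009, 0.0023, 0.002]
[697.5 146.5 228.5] [ 0.066  0.987 -0.146] [0.004 0.146 0.989] [-22.  41.  76.  74. 102. -31.] 13.7
```

View pics/s19.png

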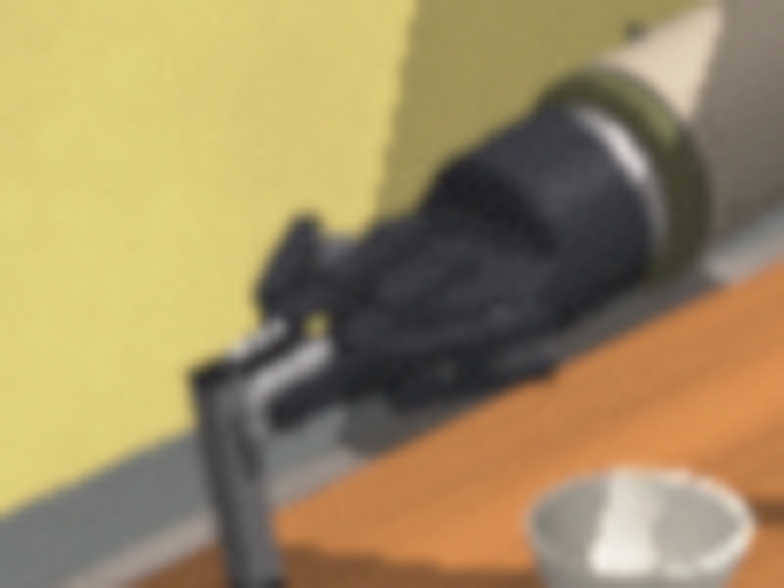

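View pics/t19.png

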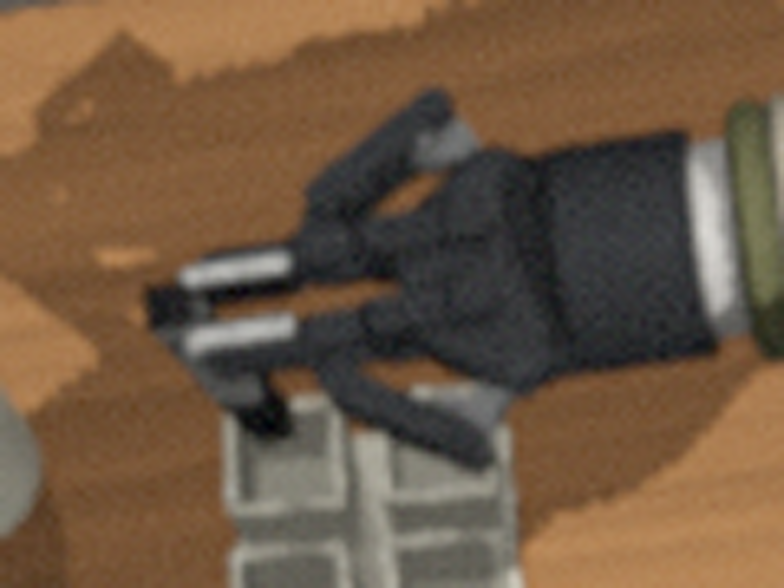

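```bash
python3 -c "
from h import *
t=r.snapshot('top'); s=r.snapshot('side')
print(onz(t,230.6,172.5,118), proj(t,np.array([696.5,131,118])), proj(s,np.array([696.5,131,118])))
save(s,'s20.png',(180,150,120,90))"
```

```text
[699.92501556 134.69422096 118.        ] [232.27755886 173.56628415] [235.09983395 195.88828092]
```

View pics/s20.png

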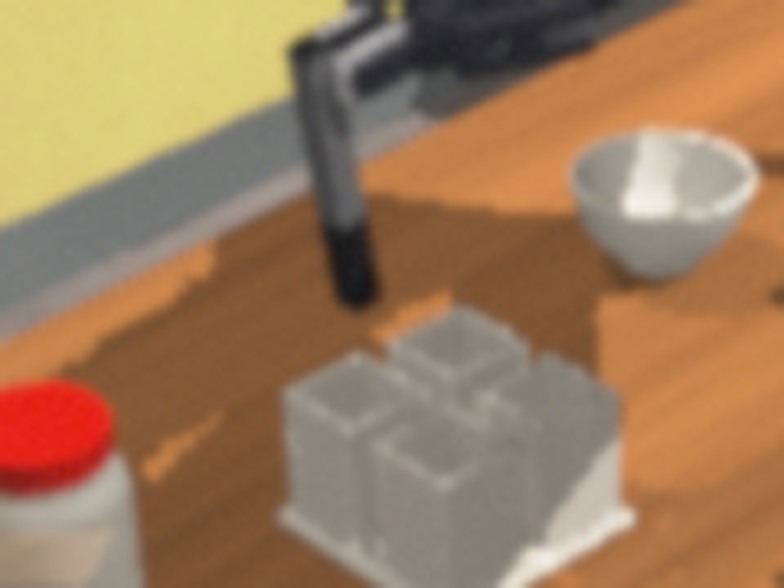

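```bash
python3 gt.py 82 86 695.5 145 170 695.5 145 122
```

```text
[695.5 145.  170. ] [-0.2358, -0.0094, 0.0288, -0.0006, 0.0022, 0.0023]
[695.5 145.  122. ] [-0.4258, -0.0107, 0.0569, -0.0006, 0.0022, 0.0023]
[697.5 146.3 229.4] [ 0.067  0.987 -0.146] [0.003 0.146 0.989] [-22.  41.  77.  74. 102. -31.] 13.8
```

```bash
python3 -m jog '[[-0.08,-0.009,0.01,0,0.002,0.002],[-0.16,-0.009,0.02,0,0.002,0.002],[-0.236,-0.009,0.029,0,0.002,0.002],[-0.236,-0.009,0.029,0,0.002,0.002]]'; python3 -c "
from h import *
t=r.snapshot('top');s=r.snapshot('side'); save(s,'s21.png',(180,150,120,90));save(t,'t21.png',(190,110,120,90))";python3 gt.py 82 86 695.5 145 122
```

```text
time: 34.45
tool_pos: [694.5, 145.3, 166.3]
tcp_rot: [-177.9, -82.0, 84.0]
ft_force: [-0.9, 1.2, -0.1]
finger_gap: 13.6
[695.5 145.  122. ] [-0.1879, -0.0015, 0.0265, -0.0006, -0.0001, -0.0002]
[695.9 144.9 169.5] [ 0.067  0.988 -0.139] [0.01  0.138 0.99 ] [-22.  47.  76.  73. 101. -35.] 13.8
```

View pics/s21.png

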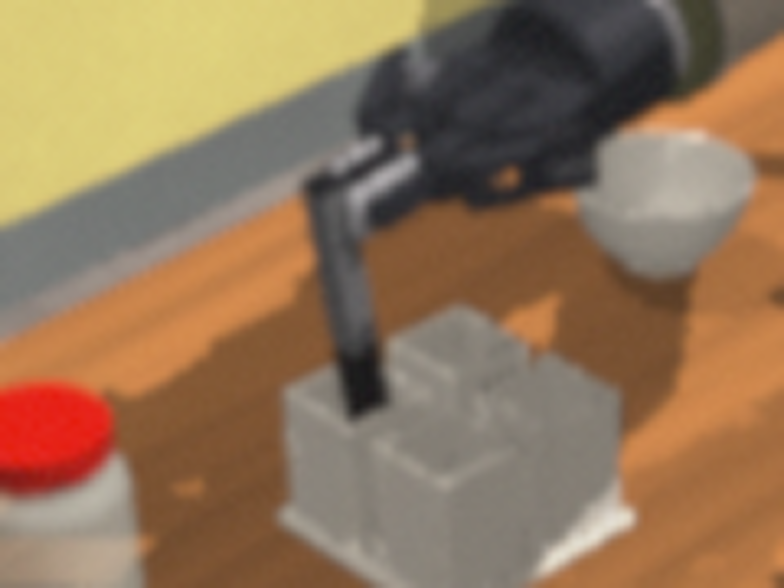

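View pics/t21.png

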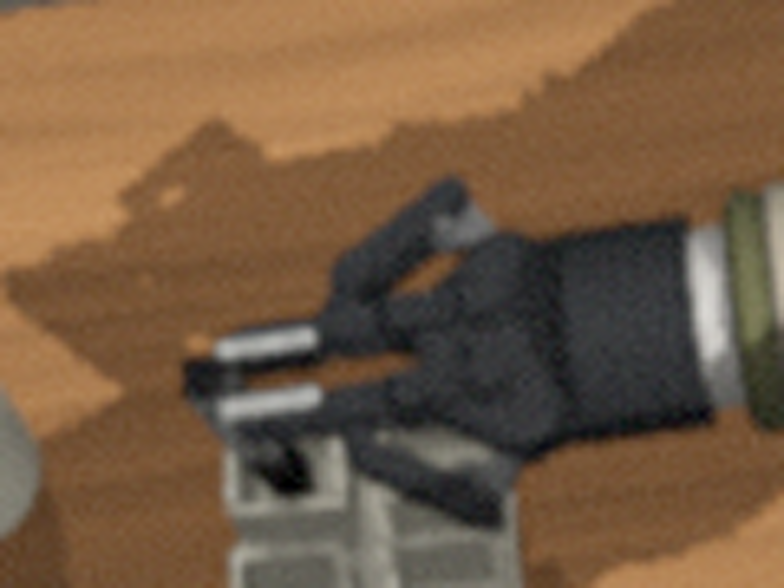

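```bash
python3 -m jog '[[-0.06,0,0.008,0,0,0],[-0.12,0,0.016,0,0,0],[-0.16,0,0.022,0,0,0],[-0.185,0,0.026,0,0,0],[-0.185,0,0.026,0,0,0]]'; python3 gt.py 82 86 695.5 145 122;  python3 -c "
from h import *
s=r.snapshot('side'); save(s,'s22.png',(180,150,120,90));print(r.sense()['ft_force'])"
```

```text
time: 35.05
tool_pos: [695.4, 145.1, 120.2]
tcp_rot: [-178.6, -82.0, 84.8]
ft_force: [0.1, 1.5, -0.2]
finger_gap: 13.6
[695.5 145.  122. ] [0.007, 0.0004, -0.0015, -0.0007, -0.0002, -0.001]
[695.4 145.1 120.2] [ 0.067  0.988 -0.139] [0.013 0.138 0.99 ] [-22.  52.  74.  73. 100. -38.] 13.6
[-0.42475666 -0.49634416 -0.52182822]
```

View pics/s22.png

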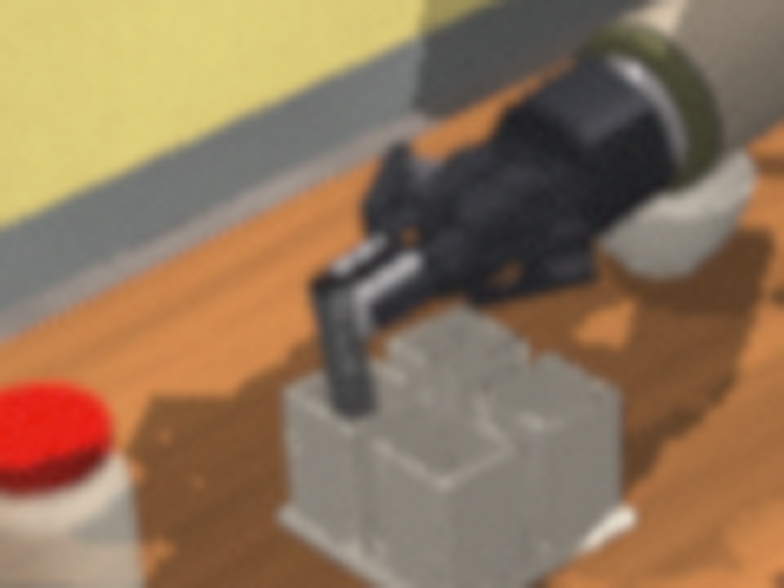

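```bash
python3 -m jog '[[0,0,0,0,0,0],[0,0,0,0,0,0],[0,0,0,0,0,0],[0,0,0,0,0,0],[0,0,-0.1,0,0,0],[0,0,-0.2,0,0,0],[0.1,0,-0.3,0,0,0],[0.3,0,-0.4,0,0,0],[0.5,0,-0.4,0,0,0],[0.6,0,-0.4,0,0,0]]' 0.45;  python3 -c "
from h import *
s=r.snapshot('side'); save(s,'s23.png',(160,130,200,150))"; python3 gt.py 0 102.5 450 120 200 424.5 209 120
```

```text
time: 36.1
tool_pos: [691.6, 65.7, 289.2]
tcp_rot: [178.1, -81.9, 87.9]
ft_force: [0.0, -0.1, 1.0]
finger_gap: 38.5
[450. 120. 200.] [-0.3413, -0.9864, 0.1985, 0.0679, -0.4511, -0.0725]
[424.5 209.  120. ] [-0.6075, -1.1159, 0.5883, 0.0679, -0.4511, -0.0725]
[692.5  66.3 294.2] [ 0.069  0.988 -0.141] [-0.001  0.142  0.99 ] [-28.  39.  72.  73. 109. -26.] 38.1
```

View pics/s23.png

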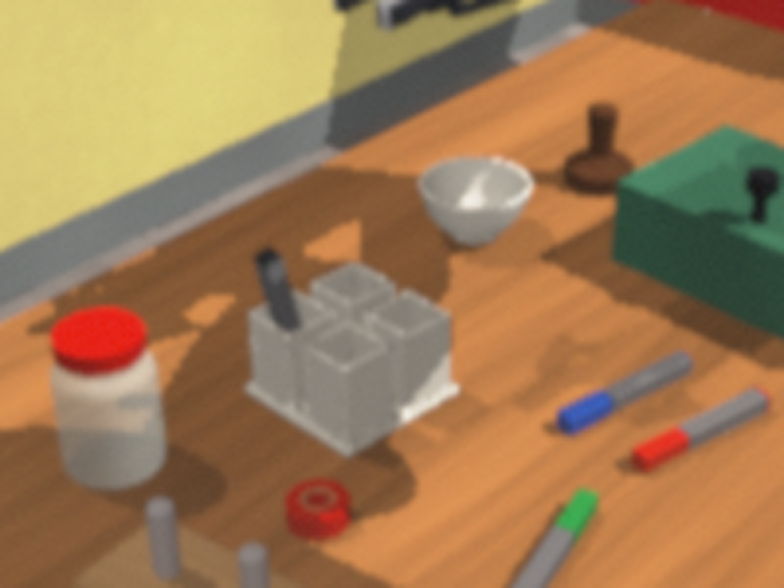

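```bash
python3 gt.py 0 102.5 450 130 260; python3 -m jog '[[-0.05,-0.9,0.2,0.068,-0.451,-0.072],[-0.05,-0.9,0.2,0.068,-0.451,-0.072],[-0.05,-0.9,0.2,0.068,-0.451,-0.072],[-0.05,-0.9,0.2,0.068,-0.451,-0.072],[-0.05,-0.9,0.2,0.068,-0.451,-0.072],[-0.05,-0.9,0.2,0.068,-0.451,-0.072],[-0.05,-0.9,0.2,0.068,-0.451,-0.072],[-0.05,-0.9,0.2,0.068,-0.451,-0.072],[-0.05,-0.9,0.2,0.068,-0.451,-0.072],[-0.05,-0.9,0.2,0.068,-0.451,-0.072]]'; python3 gt.py 0 102.5 424.5 209 100
```

```text
[450. 130. 260.] [-0.098, -0.9865, 0.2042, 0.0679, -0.4511, -0.0725]
[692.5  66.3 294.2] [ 0.069  0.988 -0.141] [-0.001  0.142  0.99 ] [-28.  39.  72.  73. 109. -26.] 38.1
time: 37.15
tool_pos: [470.3, 130.0, 267.1]
tcp_rot: [-179.5, 0.0, 102.5]
ft_force: [-0.0, -0.7, -0.9]
finger_gap: 38.3
[424.5 209.  100. ] [0.3482, -0.105, 0.6694, -0.0026, 0.0001, 0.0]
[470.3 130.  267.1] [-0.008 -0.002 -1.   ] [-0.217  0.976 -0.   ] [  9. -10.  99.  -0.  92.  -3.] 38.3
```

Re-check the markers before grasping (one may have been knocked).

```bash
python3 -m jog '[[0.348,-0.105,0.1,0,0,0],[0.348,-0.105,0.25,0,0,0],[0.348,-0.105,0.45,0,0,0],[0.348,-0.105,0.6,0,0,0],[0.348,-0.105,0.67,0,0,0],[0.348,-0.105,0.67,0,0,0]]';  python3 -c "
from h import *
s=r.snapshot('side'); save(s,'s24.png',(200,190,200,150))"; python3 gt.py 0 102.5 424.5 209 6
```

```text
time: 37.75
tool_pos: [419.8, 208.8, 94.7]
tcp_rot: [-178.9, -0.3, 102.5]
ft_force: [0.5, 0.1, 0.1]
finger_gap: 38.3
[424.5 209.    6. ] [-0.0055, 0.0159, 0.3653, -0.0048, -0.0017, -0.0002]
[421.8 209.3  97.4] [-0.016  0.002 -1.   ] [-0.216  0.976  0.005] [ 20.  -6. 113.   0.  74.   7.] 38.6
```

View pics/s24.png

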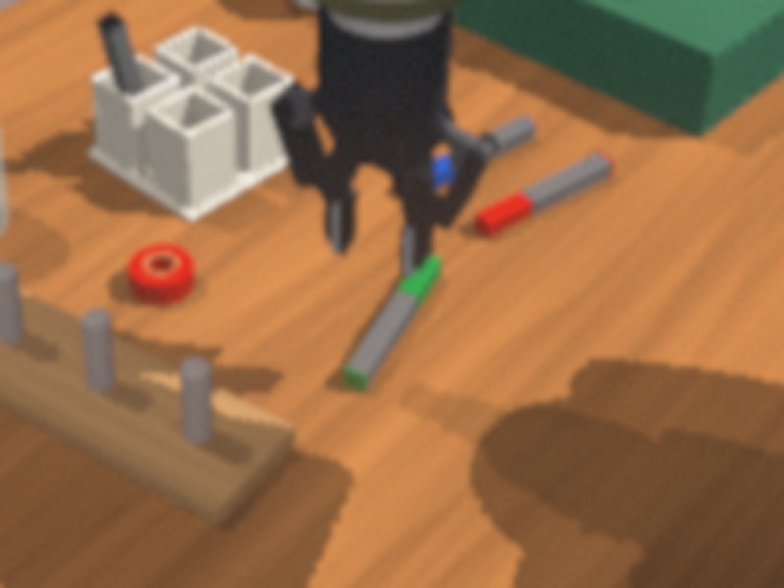

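```bash
python3 -m jog '[[-0.004,0.01,0.15,-0.003,0,0],[-0.004,0.01,0.3,-0.003,0,0],[-0.004,0.01,0.37,-0.003,0,0],[-0.004,0.01,0.37,-0.003,0,0],[-0.004,0.01,0.37,-0.003,0,0]]';python3 gt.py 0 102.5 424.5 209 6; python3 -m jog '[[0,0,0,0,0,0],[0,0,0,0,0,0],[0,0,0,0,0,0],[0,0,0,0,0,0],[0,0,0,0,0,0],[0,0,0,0,0,0]]' 0 60; python3 -m jog '[[0,0,-0.1,0,0,0],[0,0,-0.2,0,0,0],[0,0,-0.4,0,0,0],[0,0,-0.6,0,0,0],[0,0,-0.8,0,0,0],[0,0,-0.8,0,0,0]]'; python3 gt.py 82 86 560 165 260
```

```text
time: 38.3
tool_pos: [426.3, 210.0, 8.1]
tcp_rot: [180.0, -0.3, 102.4]
ft_force: [0.7, -0.1, 0.4]
finger_gap: 38.6
[424.5 209.    6. ] [-0.0024, -0.0081, 0.0086, 0.0001, -0.0019, -0.0004]
[426.3 210.    8.1] [-0.001  0.006 -1.   ] [-0.215  0.977  0.006] [ 20.   2. 116.   0.  62.   7.] 38.6
time: 38.9
tool_pos: [426.8, 210.3, 8.7]
tcp_rot: [179.9, -0.4, 102.4]
ft_force: [-0.9, -1.1, 8.0]
finger_gap: 14.0
time: 39.5
tool_pos: [429.9, 210.1, 216.2]
tcp_rot: [179.2, -0.4, 102.5]
ft_force: [0.9, 0.1, 0.5]
finger_gap: 14.2
[560. 165. 260.] [-0.2872, 0.4716, -0.1709, -0.062, 0.4491, 0.0779]
[429.9 210.1 216.2] [ 0.012  0.01  -1.   ] [-0.216  0.976  0.008] [ 20. -12. 106.   0.  85.   7.] 14.2
```

```bash
python3 -m jog '[[-0.287,0.47,-0.17,-0.062,0.449,0.078],[-0.287,0.47,-0.17,-0.062,0.449,0.078],[-0.287,0.47,-0.17,-0.062,0.449,0.078],[-0.287,0.47,-0.17,-0.062,0.449,0.078],[-0.287,0.47,-0.17,-0.062,0.449,0.078],[-0.287,0.47,-0.17,-0.062,0.449,0.078],[-0.287,0.47,-0.17,-0.062,0.449,0.078],[-0.287,0.47,-0.17,-0.062,0.449,0.078],[-0.287,0.47,-0.17,-0.062,0.449,0.078],[-0.287,0.47,-0.17,-0.062,0.449,0.078]]'; python3 gt.py 82 86 635.5 148.5 225;  python3 -c "
from h import *
s=r.snapshot('side'); save(s,'s25.png',(160,110,200,150))"
```

```text
time: 40.5
tool_pos: [555.6, 162.4, 247.2]
tcp_rot: [-173.2, -81.9, 79.1]
ft_force: [-0.7, 0.0, -0.7]
finger_gap: 14.1
[635.5 148.5 225. ] [-0.087, 0.3241, -0.0201, 0.0004, 0.0005, -0.0054]
[555.6 162.4 247.2] [ 0.07   0.988 -0.141] [0.027 0.139 0.99 ] [-26.  22. 102.  71. 103. -37.] 14.1
```

View pics/s25.png

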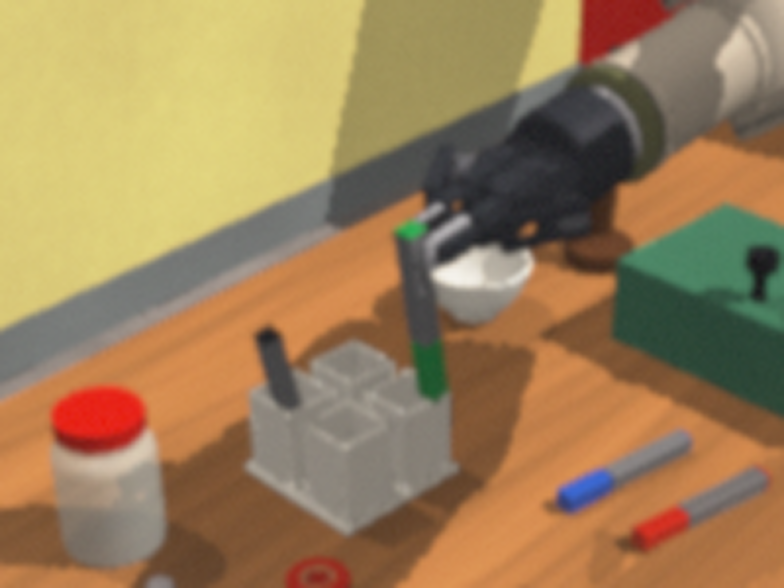

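```bash
python3 -m jog '[[-0.087,0.324,-0.02,0,0,-0.005],[-0.087,0.324,-0.02,0,0,-0.005],[-0.087,0.324,-0.02,0,0,-0.005],[-0.087,0.324,-0.02,0,0,-0.005],[-0.087,0.324,-0.02,0,0,-0.005]]'; python3 gt.py 82 86 635.5 148.5 170;  python3 -c "
from h import *
s=r.snapshot('side'); save(s,'s26.png',(180,150,120,90));t=r.snapshot('top'); save(t,'t26.png',(190,110,120,90))
S=r.sense()['tool_pos']; b=S+[0,2-15.6,-111]; print(b,proj(t,b),proj(s,b))"
```

```text
time: 41.05
tool_pos: [635.2, 150.0, 226.7]
tcp_rot: [179.2, -81.5, 87.0]
ft_force: [-0.3, 0.0, -0.3]
finger_gap: 13.7
[635.5 148.5 170. ] [-0.225, 0.001, 0.0275, -0.0009, 0.0026, 0.0008]
[635.2 150.  226.7] [ 0.066  0.987 -0.147] [0.008 0.147 0.989] [-24.  34.  88.  72. 102. -35.] 13.7
[635.14499944 136.34818122 115.80229908] [233.66272187 197.93159096] [249.8079452  204.83076439]
```

View pics/s26.png

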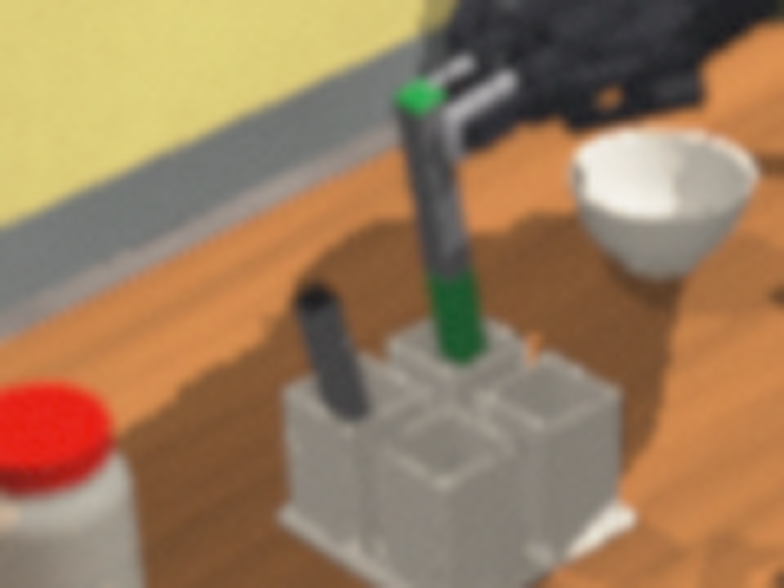

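View pics/t26.png

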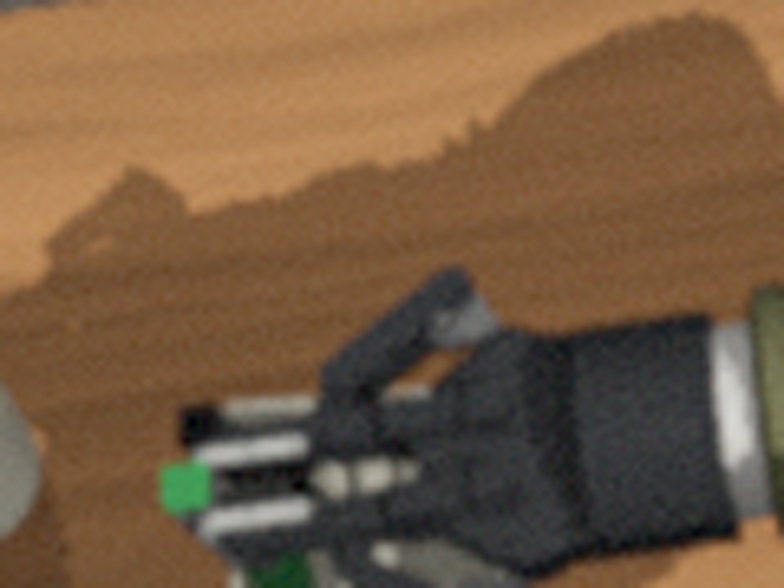

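```bash
python3 -m jog '[[-0.08,0,0.01,0,0.002,0.001],[-0.16,0,0.02,0,0.002,0.001],[-0.225,0,0.028,0,0.002,0.001],[-0.225,0,0.028,0,0.002,0.001]]'; python3 gt.py 82 86 635.5 148.5 121;python3 -c "
from h import *
s=r.snapshot('side'); save(s,'s27.png',(180,150,120,90));t=r.snapshot('top'); save(t,'t27.png',(190,110,120,90))"
```

```text
time: 41.55
tool_pos: [634.1, 148.9, 167.4]
tcp_rot: [-177.6, -82.0, 83.7]
ft_force: [0.2, 0.2, -1.5]
finger_gap: 14.5
[635.5 148.5 121. ] [-0.1841, 0.0067, 0.0248, -0.0008, 0.0001, -0.0018]
[634.1 148.9 167.4] [ 0.067  0.988 -0.14 ] [0.015 0.139 0.99 ] [-24.  40.  87.  71. 101. -40.] 14.5
```

View pics/s27.png

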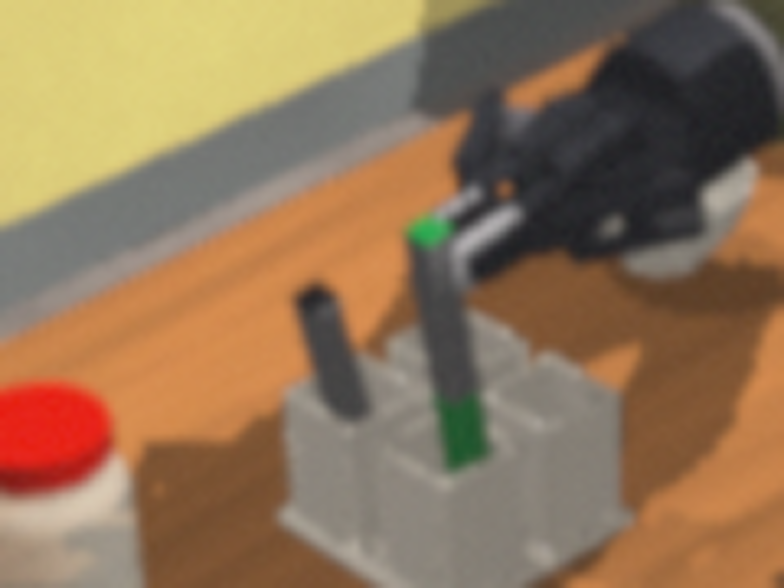

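View pics/t27.png

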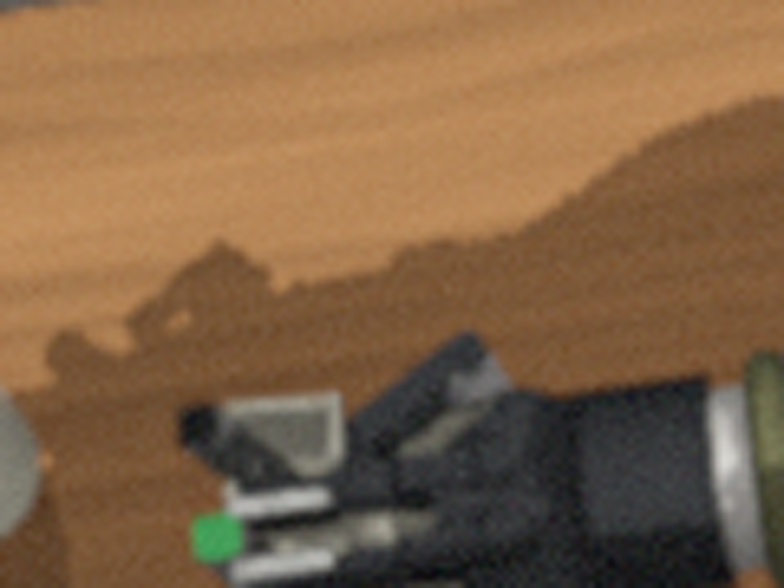

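```bash
python3 -m jog '[[-0.03,0.01,0.008,0,0,-0.001],[-0.08,0.01,0.014,0,0,-0.001],[-0.13,0.01,0.022,0,0,-0.001],[-0.182,0.01,0.028,0,0,-0.001],[-0.182,0.01,0.028,0,0,-0.001]]'; python3 gt.py 82 86 635.5 148.5 121;python3 -c "
from h import *
s=r.snapshot('side'); save(s,'s28.png',(180,150,120,90))"
```

```text
time: 42.15
tool_pos: [636.7, 149.4, 120.2]
tcp_rot: [-178.5, -82.0, 84.6]
ft_force: [-0.4, -0.1, -0.7]
finger_gap: 14.2
[635.5 148.5 121. ] [0.0027, -0.0044, -0.0042, -0.0009, -0.0001, -0.0011]
[636.7 149.4 120.2] [ 0.066  0.988 -0.139] [0.013 0.138 0.99 ] [-24.  46.  85.  71.  99. -43.] 14.2
```

View pics/s28.png

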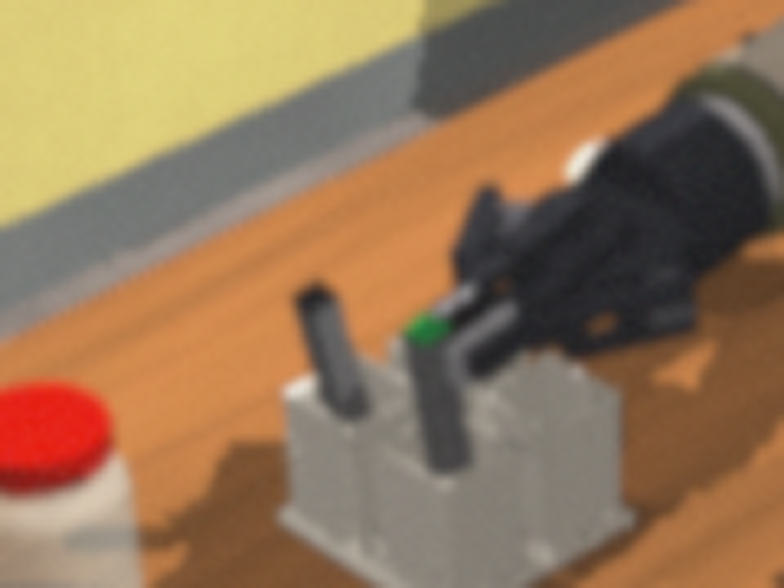

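```bash
python3 -m jog '[[0,0,0,0,0,0],[0,0,0,0,0,0],[0,0,0,0,0,0],[0,0,0,0,0,0],[0,0,-0.1,0,0,0],[0,0,-0.2,0,0,0],[0.1,0,-0.3,0,0,0],[0.3,0,-0.4,0,0,0],[0.5,0,-0.4,0,0,0],[0.6,0,-0.4,0,0,0]]' 0.4; python3 gt.py 0 78 480 60 280
```

```text
time: 43.2
tool_pos: [633.3, 69.9, 290.1]
tcp_rot: [177.7, -81.9, 88.3]
ft_force: [1.0, -0.0, 0.3]
finger_gap: 33.9
[480.  60. 280.] [-0.0481, -0.6093, -0.0758, -0.0305, -0.4544, 0.0381]
[633.3  69.9 290.1] [ 0.069  0.988 -0.141] [0.004 0.141 0.99 ] [-30.  32.  83.  71. 109. -30.] 33.9
```

```bash
python3 -m jog '[[-0.05,-0.6,-0.08,-0.03,-0.454,0.038],[-0.05,-0.6,-0.08,-0.03,-0.454,0.038],[-0.05,-0.6,-0.08,-0.03,-0.454,0.038],[-0.05,-0.6,-0.08,-0.03,-0.454,0.038],[-0.05,-0.6,-0.08,-0.03,-0.454,0.038],[-0.05,-0.6,-0.08,-0.03,-0.454,0.038],[-0.05,-0.6,-0.08,-0.03,-0.454,0.038],[-0.05,-0.6,-0.08,-0.03,-0.454,0.038],[-0.05,-0.6,-0.08,-0.03,-0.454,0.038],[-0.05,-0.6,-0.08,-0.03,-0.454,0.038]]'; python3 gt.py 0 78 511 22 100; python3 -c "
from h import *
s=r.snapshot('side'); save(s,'s29.png',(200,160,200,150));t=r.snapshot('top'); save(t,'t29.png',(180,130,200,150))"
```

```text
time: 44.2
tool_pos: [482.1, 59.7, 278.3]
tcp_rot: [-180.0, 0.2, 78.1]
ft_force: [0.0, -0.7, -1.1]
finger_gap: 34.2
[511.  22. 100.] [-0.1217, 0.1443, 0.7137, -0.0, 0.001, 0.0005]
[482.1  59.7 278.3] [-0.001 -0.003 -1.   ] [ 0.206  0.978 -0.003] [  1. -11.  99.  -0.  93.  13.] 34.2
```

View pics/s29.png

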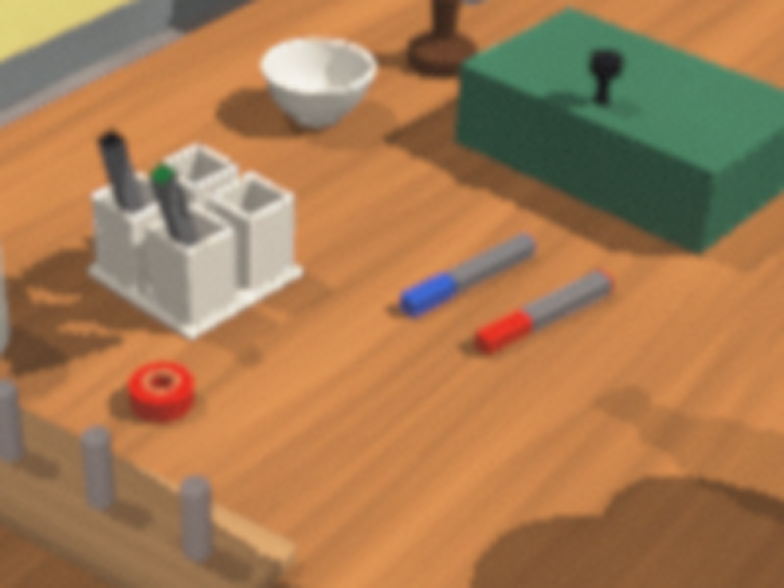

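View pics/t29.png

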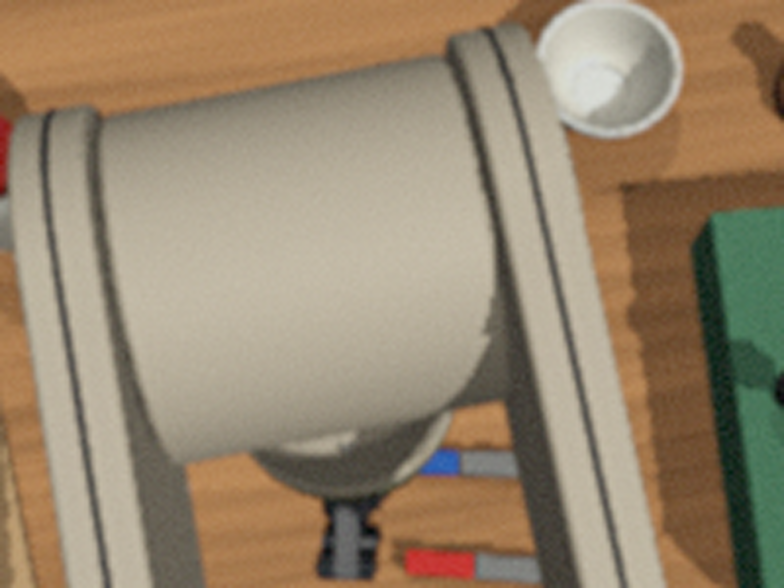

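```bash
python3 -m jog '[[-0.12,0.144,0.2,0,0,0],[-0.12,0.144,0.4,0,0,0],[-0.12,0.144,0.6,0,0,0],[-0.12,0.144,0.71,0,0,0],[-0.12,0.144,0.71,0,0,0],[-0.12,0.144,0.71,0,0,0]]' 0.5; python3 gt.py 0 78 511 22 6; python3 -c "
from h import *
s=r.snapshot('side'); save(s,'s30.png',(240,170,160,120))"; 
```

```text
time: 44.9
tool_pos: [508.9, 22.9, 98.4]
tcp_rot: [-179.5, -0.2, 78.0]
ft_force: [0.4, 0.1, 1.5]
finger_gap: 42.7
[511.  22.   6.] [-0.0026, 0.012, 0.3697, -0.0026, -0.0009, 0.0003]
[508.9  22.9  98.4] [-0.007  0.004 -1.   ] [0.207 0.978 0.003] [ -3.  -0. 107.   0.  73.   9.] 42.7
```

View pics/s30.png

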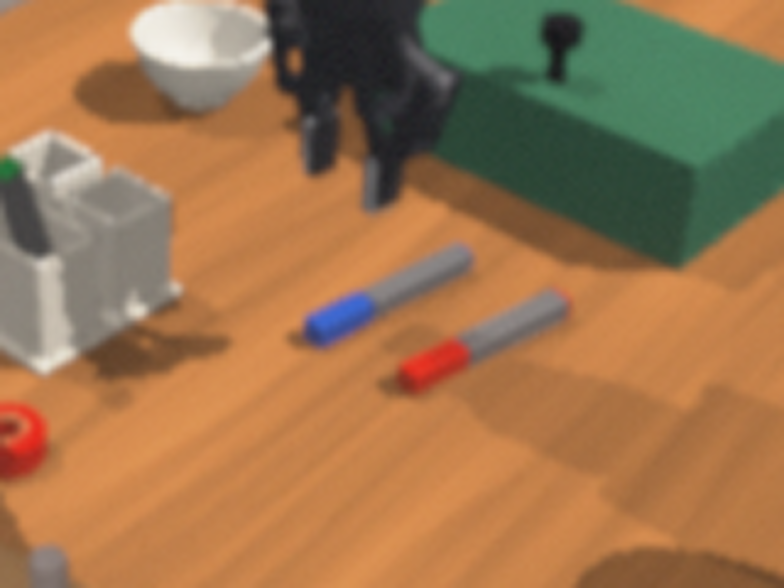

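```bash
python3 -m jog '[[0,0.01,0.15,-0.002,0,0],[0,0.01,0.3,-0.002,0,0],[0,0.01,0.37,-0.002,0,0],[0,0.01,0.37,-0.002,0,0],[0,0.01,0.37,-0.002,0,0]]'; python3 gt.py 0 78 511 22 6; python3 -c "
from h import *
s=r.snapshot('side'); save(s,'s31.png',(260,190,120,90))";  
```

```text
time: 45.45
tool_pos: [513.8, 23.0, 8.6]
tcp_rot: [179.8, -0.1, 78.1]
ft_force: [-0.0, -0.3, 1.2]
finger_gap: 42.6
[511.  22.   6.] [-0.0063, -0.0102, 0.0104, 0.0014, -0.0008, 0.0007]
[513.8  23.    8.6] [ 0.005  0.002 -1.   ] [0.206 0.979 0.002] [ -3.   7. 110.   0.  62.   9.] 42.6
```

View pics/s31.png

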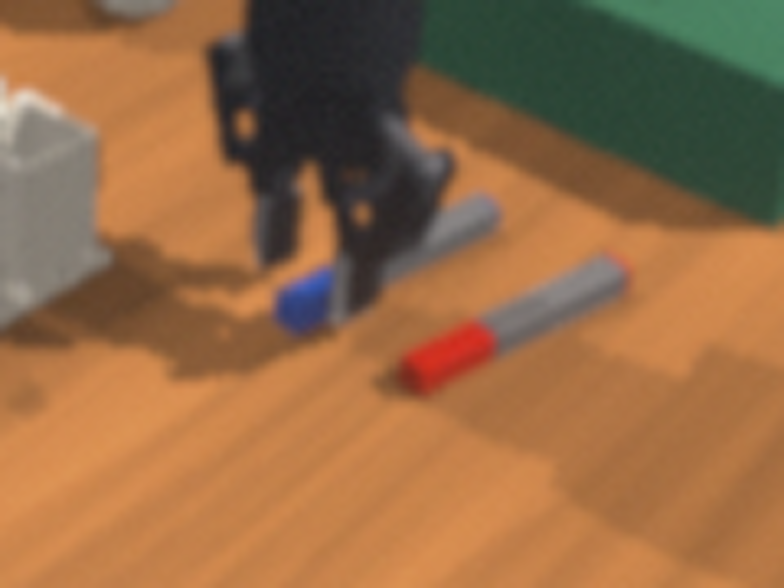

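Straddled. Close, lift.

```bash
python3 -m jog '[[0,0,0,0,0,0],[0,0,0,0,0,0],[0,0,0,0,0,0],[0,0,0,0,0,0],[0,0,0,0,0,0],[0,0,0,0,0,0]]' 0 60; python3 -m jog '[[0,0,-0.1,0,0,0],[0,0,-0.2,0,0,0],[0,0,-0.4,0,0,0],[0,0,-0.6,0,0,0],[0,0,-0.8,0,0,0],[0,0,-0.95,0,0,0],[0,0,-0.95,0,0,0]]'; python3 gt.py 82 86 600 70 265
```

```text
time: 46.1
tool_pos: [513.4, 23.1, 8.0]
tcp_rot: [179.8, -0.1, 78.1]
ft_force: [-1.2, 0.1, 9.0]
finger_gap: 14.0
time: 46.8
tool_pos: [514.8, 22.7, 251.6]
tcp_rot: [179.2, -0.2, 78.1]
ft_force: [1.3, -0.5, 0.5]
finger_gap: 14.2
[600.  70. 265.] [0.2554, 0.2952, -0.0489, 0.0347, 0.454, -0.0329]
[514.8  22.7 251.6] [ 0.014  0.001 -1.   ] [0.205 0.979 0.004] [-3. -7. 98.  0. 89.  9.] 14.2
```

```bash
python3 -m jog '[[0.255,0.295,-0.05,0.035,0.454,-0.033],[0.255,0.295,-0.05,0.035,0.454,-0.033],[0.255,0.295,-0.05,0.035,0.454,-0.033],[0.255,0.295,-0.05,0.035,0.454,-0.033],[0.255,0.295,-0.05,0.035,0.454,-0.033],[0.255,0.295,-0.05,0.035,0.454,-0.033],[0.255,0.295,-0.05,0.035,0.454,-0.033],[0.255,0.295,-0.05,0.035,0.454,-0.033],[0.255,0.295,-0.05,0.035,0.454,-0.033],[0.255,0.295,-0.05,0.035,0.454,-0.033]]'; python3 gt.py 82 86 691.5 84.5 228;  python3 -c "
from h import *
s=r.snapshot('side'); save(s,'s32.png',(160,110,200,150))"
```

```text
time: 47.8
tool_pos: [596.0, 69.2, 253.8]
tcp_rot: [-172.9, -82.3, 78.9]
ft_force: [-0.3, 0.3, -0.7]
finger_gap: 14.0
[691.5  84.5 228. ] [-0.0845, 0.3785, 0.1005, -0.0003, -0.0022, -0.0053]
[596.   69.2 253.8] [ 0.068  0.989 -0.132] [0.026 0.131 0.991] [-32.  31.  89.  68. 109. -35.] 14.0
```

View pics/s32.png

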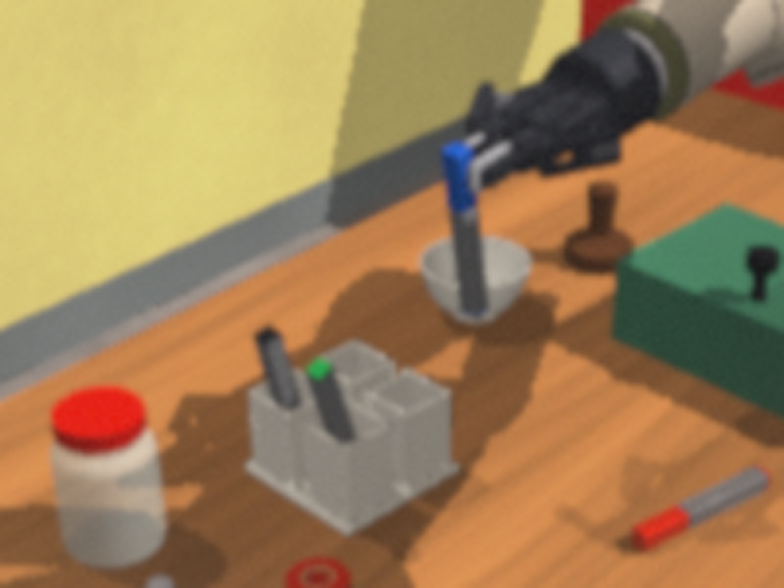

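```bash
python3 -m jog '[[-0.085,0.378,0.1,0,-0.002,-0.005],[-0.085,0.378,0.1,0,-0.002,-0.005],[-0.085,0.378,0.1,0,-0.002,-0.005],[-0.085,0.378,0.1,0,-0.002,-0.005],[-0.085,0.378,0.1,0,-0.002,-0.005]]'; python3 gt.py 82 86 691.5 84.5 170;  python3 -c "
from h import *
s=r.snapshot('side'); save(s,'s33.png',(160,110,200,150));t=r.snapshot('top'); save(t,'t33.png',(190,110,160,120))
S=r.sense()['tool_pos']; b=S+[0,2-15.6,-111]; print(b,proj(t,b),proj(s,b))"
```

```text
time: 48.35
tool_pos: [691.7, 85.3, 230.8]
tcp_rot: [178.8, -81.6, 87.4]
ft_force: [0.5, 0.1, -0.6]
finger_gap: 14.2
[691.5  84.5 170. ] [-0.241, -0.0012, 0.0325, -0.0009, 0.0024, 0.0011]
[691.7  85.3 230.8] [ 0.066  0.987 -0.147] [0.007 0.146 0.989] [-26.  43.  73.  72. 106. -31.] 14.2
[691.71301643  71.27511319 120.53448842] [256.52006851 171.1765549 ] [250.70426417 187.76819381]
```

View pics/s33.png

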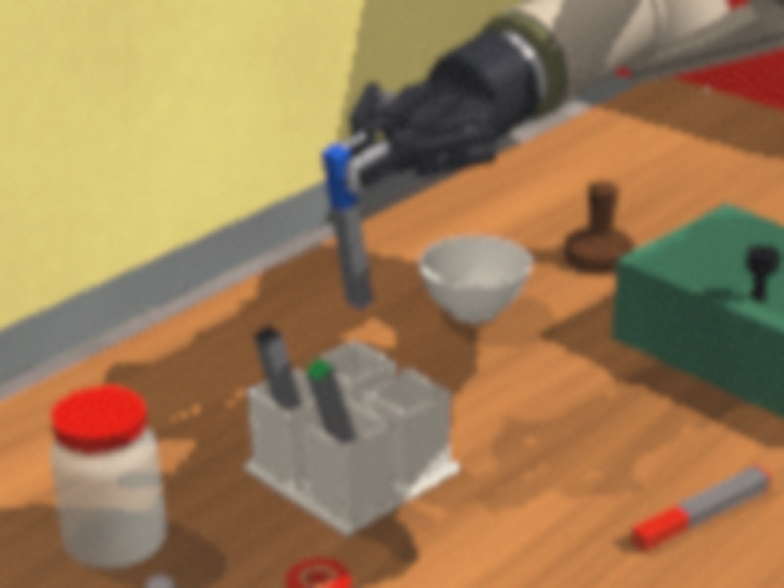

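View pics/t33.png

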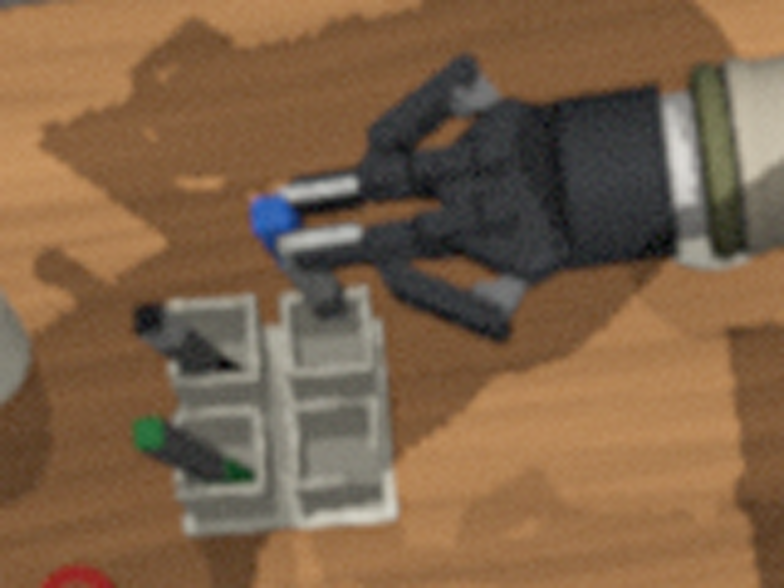

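```bash
python3 -m jog '[[-0.08,0,0.01,0,0.002,0.001],[-0.16,0,0.02,0,0.002,0.001],[-0.241,0,0.032,0,0.002,0.001],[-0.241,0,0.032,0,0.002,0.001]]'; python3 gt.py 82 86 691.5 84.5 121;python3 -c "
from h import *
s=r.snapshot('side'); save(s,'s34.png',(160,110,200,150));t=r.snapshot('top'); save(t,'t34.png',(190,110,160,120))"
```

```text
time: 48.85
tool_pos: [690.6, 84.4, 167.3]
tcp_rot: [-178.0, -82.0, 84.1]
ft_force: [-0.4, -0.4, -0.5]
finger_gap: 14.0
[691.5  84.5 121. ] [-0.1833, 0.0043, 0.0265, -0.0008, -0.0001, -0.0015]
[690.6  84.4 167.3] [ 0.067  0.988 -0.139] [0.014 0.138 0.99 ] [-27.  49.  72.  71. 105. -35.] 14.0
```

View pics/s34.png

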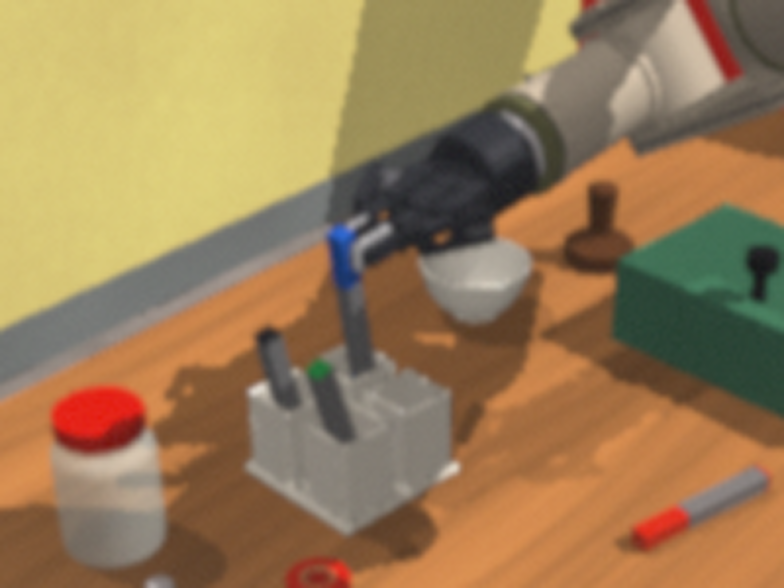

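View pics/t34.png

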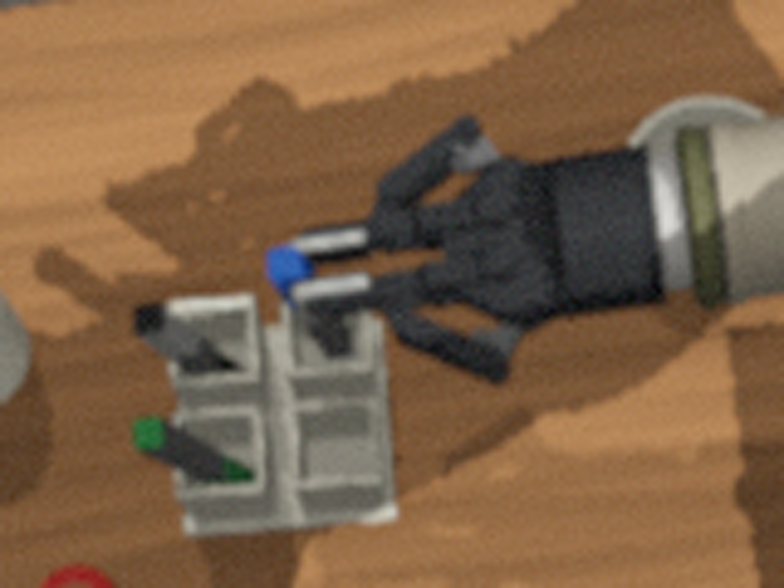

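```bash
python3 -m jog '[[-0.05,0.003,0.008,0,0,-0.001],[-0.1,0.003,0.016,0,0,-0.001],[-0.15,0.003,0.022,0,0,-0.001],[-0.182,0.003,0.026,0,0,-0.001],[-0.182,0.003,0.026,0,0,-0.001]]'; python3 gt.py 82 86 691.5 84.5 121;python3 -c "
from h import *
s=r.snapshot('side'); save(s,'s35.png',(160,110,200,150))"
```

```text
time: 49.45
tool_pos: [692.0, 84.8, 121.0]
tcp_rot: [-179.5, -82.1, 85.7]
ft_force: [-0.1, -0.6, -0.7]
finger_gap: 13.9
[691.5  84.5 121. ] [-0.0003, -0.0017, -0.0014, -0.001, -0.0003, -0.0002]
[692.   84.8 121. ] [ 0.066  0.988 -0.138] [0.01  0.138 0.99 ] [-26.  54.  70.  70. 104. -38.] 13.9
```

View pics/s35.png

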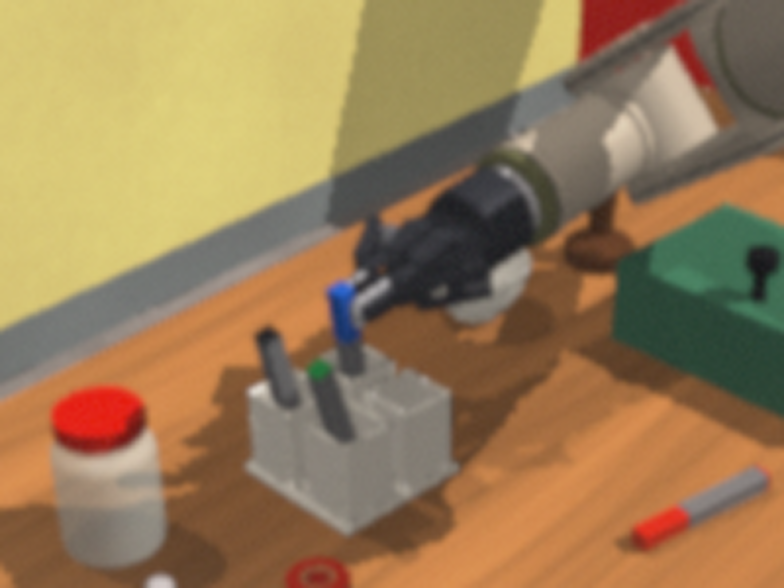

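```bash
python3 -m jog '[[0,0,0,0,0,0],[0,0,0,0,0,0],[0,0,0,0,0,0],[0,0,0,0,0,0],[0,0,-0.1,0,0,0],[0,0,-0.16,0,0,0],[0.15,0,-0.18,0,0,0],[0.35,0,-0.2,0,0,0],[0.5,0,-0.2,0,0,0],[0.6,0,-0.2,0,0,0]]' 0.45; python3 gt.py 0 75.5 440 60 280
```

```text
time: 50.5
tool_pos: [691.2, 55.2, 282.9]
tcp_rot: [177.2, -81.9, 88.9]
ft_force: [0.2, 0.9, 0.9]
finger_gap: 38.5
[440.  60. 280.] [-0.0114, -1.0039, -0.0476, -0.0404, -0.454, 0.0502]
[691.2  55.2 282.9] [ 0.068  0.988 -0.14 ] [0.003 0.141 0.99 ] [-29.  41.  71.  72. 109. -27.] 38.5
```

```bash
python3 -m jog '[[0,-0.96,-0.05,-0.04,-0.454,0.05],[0,-0.96,-0.05,-0.04,-0.454,0.05],[0,-0.96,-0.05,-0.04,-0.454,0.05],[0,-0.96,-0.05,-0.04,-0.454,0.05],[0,-0.96,-0.05,-0.04,-0.454,0.05],[0,-0.96,-0.05,-0.04,-0.454,0.05],[0,-0.96,-0.05,-0.04,-0.454,0.05],[0,-0.96,-0.05,-0.04,-0.454,0.05],[0,-0.96,-0.05,-0.04,-0.454,0.05],[0,-0.96,-0.05,-0.04,-0.454,0.05]]'; python3 gt.py 0 75.5 443 24 100; python3 -c "
from h import *
s=r.snapshot('side'); save(s,'s36.png',(200,160,200,150))
S=lambda a:(200+a[0]*200/784-.4,160+a[1]*200/784-.4)
"
```

```text
time: 51.5
tool_pos: [451.1, 59.0, 282.6]
tcp_rot: [-179.8, -3.0, 75.8]
ft_force: [0.4, 0.1, -1.0]
finger_gap: 38.2
[443.  24. 100.] [-0.1816, 0.0055, 0.7217, -0.0012, -0.0166, 0.0018]
[451.1  59.  282.6] [ 0.009  0.051 -0.999] [0.245 0.968 0.052] [ -1. -17. 103.   3.  93.  13.] 38.2
```

View pics/s36.png

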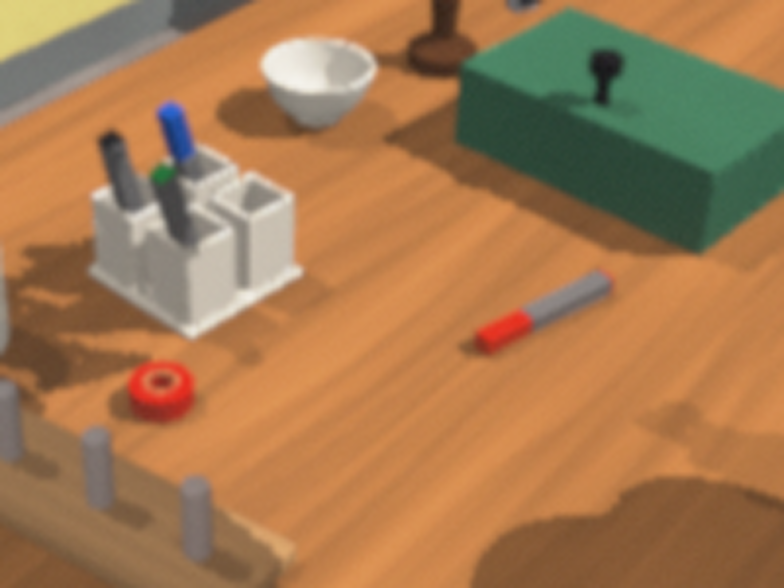

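Three in the cups; red unmoved. Go for it.

```bash
python3 -m jog '[[-0.18,0.005,0.2,-0.001,-0.016,0.002],[-0.18,0.005,0.4,-0.001,-0.016,0.002],[-0.18,0.005,0.6,-0.001,-0.016,0.002],[-0.18,0.005,0.72,-0.001,-0.016,0.002],[-0.18,0.005,0.72,-0.001,-0.016,0.002],[-0.18,0.005,0.72,-0.001,-0.016,0.002]]' 0.5; python3 gt.py 0 75.5 443 24 6; python3 -c "
from h import *
s=r.snapshot('side'); save(s,'s37.png',(260,170,120,90))"; 
```

```text
time: 52.15
tool_pos: [440.8, 25.8, 98.2]
tcp_rot: [-179.5, -0.4, 75.6]
ft_force: [0.1, 0.3, 1.1]
finger_gap: 42.9
[443.  24.   6.] [-0.0073, 0.0135, 0.3685, -0.0029, -0.0021, 0.0004]
[440.8  25.8  98.2] [-0.007  0.009 -1.   ] [0.249 0.968 0.007] [ -4. -11. 118.   0.  74.  11.] 42.9
```

View pics/s37.png

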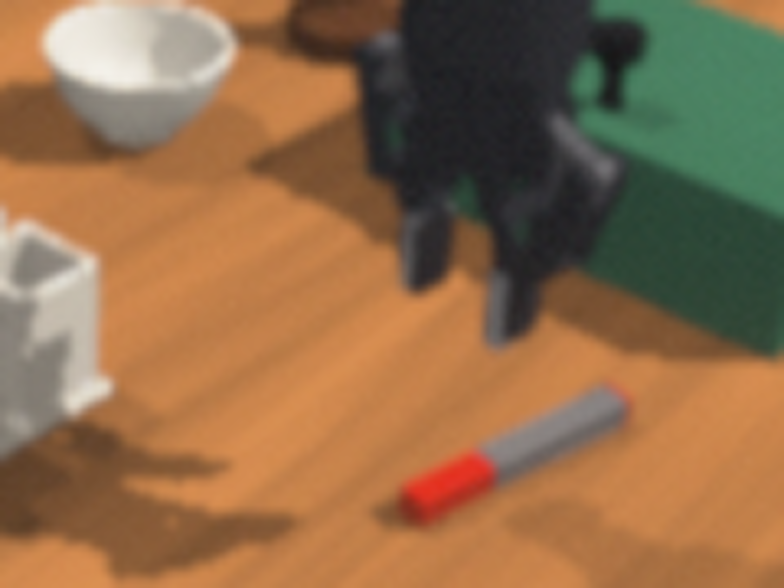

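```bash
python3 -m jog '[[-0.005,0.01,0.15,-0.002,-0.001,0],[-0.005,0.01,0.3,-0.002,-0.001,0],[-0.005,0.01,0.37,-0.002,-0.001,0],[-0.005,0.01,0.37,-0.002,-0.001,0],[-0.005,0.01,0.37,-0.002,-0.001,0]]'; python3 gt.py 0 75.5 443 24 6; python3 -c "
from h import *
s=r.snapshot('side'); save(s,'s38.png',(260,190,120,90))";  
```

```text
time: 52.7
tool_pos: [445.2, 24.7, 7.9]
tcp_rot: [179.9, -0.2, 75.6]
ft_force: [0.8, -0.0, -0.2]
finger_gap: 42.3
[443.  24.   6.] [-0.0049, -0.0079, 0.0077, 0.0008, -0.0012, 0.0005]
[445.2  24.7   7.9] [ 0.003  0.003 -1.   ] [0.249 0.969 0.004] [ -4.  -3. 121.   0.  62.  11.] 42.3
```

View pics/s38.png

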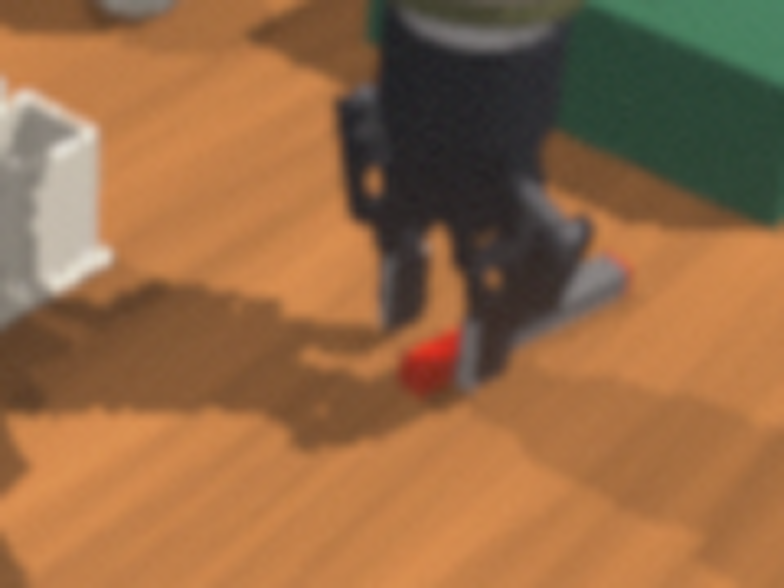

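```bash
python3 -m jog '[[0,0,0,0,0,0],[0,0,0,0,0,0],[0,0,0,0,0,0],[0,0,0,0,0,0],[0,0,0,0,0,0],[0,0,0,0,0,0]]' 0 60; python3 -m jog '[[0,0,-0.1,0,0,0],[0,0,-0.2,0,0,0],[0,0,-0.4,0,0,0],[0,0,-0.6,0,0,0],[0,0,-0.8,0,0,0],[0,0,-0.95,0,0,0],[0,0,-0.95,0,0,0]]'; python3 gt.py 82 86 560 70 265
```

```text
time: 53.35
tool_pos: [444.7, 24.8, 7.3]
tcp_rot: [179.9, -0.2, 75.6]
ft_force: [-1.5, 0.8, 8.6]
finger_gap: 14.0
time: 54.05
tool_pos: [446.2, 24.0, 250.5]
tcp_rot: [179.4, -0.3, 75.6]
ft_force: [1.4, -0.6, -0.5]
finger_gap: 14.2
[560.  70. 265.] [0.2916, 0.3958, -0.0521, 0.0443, 0.4529, -0.0449]
[446.2  24.  250.5] [ 0.012  0.002 -1.   ] [0.248 0.969 0.005] [ -4. -18. 107.   0.  90.  11.] 14.2
```

```bash
python3 -m jog '[[0.29,0.395,-0.05,0.044,0.453,-0.045],[0.29,0.395,-0.05,0.044,0.453,-0.045],[0.29,0.395,-0.05,0.044,0.453,-0.045],[0.29,0.395,-0.05,0.044,0.453,-0.045],[0.29,0.395,-0.05,0.044,0.453,-0.045],[0.29,0.395,-0.05,0.044,0.453,-0.045],[0.29,0.395,-0.05,0.044,0.453,-0.045],[0.29,0.395,-0.05,0.044,0.453,-0.045],[0.29,0.395,-0.05,0.044,0.453,-0.045],[0.29,0.395,-0.05,0.044,0.453,-0.045]]'; python3 gt.py 82 86 632 88.5 228;  python3 -c "
from h import *
s=r.snapshot('side'); save(s,'s39.png',(160,110,200,150))"
```

```text
time: 55.05
tool_pos: [556.0, 69.0, 253.7]
tcp_rot: [-173.9, -82.4, 79.8]
ft_force: [0.1, 1.3, -1.5]
finger_gap: 14.3
[632.   88.5 228. ] [-0.0845, 0.2989, 0.1118, 0.0001, -0.0023, -0.0045]
[556.   69.  253.7] [ 0.07   0.989 -0.132] [0.023 0.131 0.991] [-34.  27.  95.  67. 110. -37.] 14.3
```

View pics/s39.png

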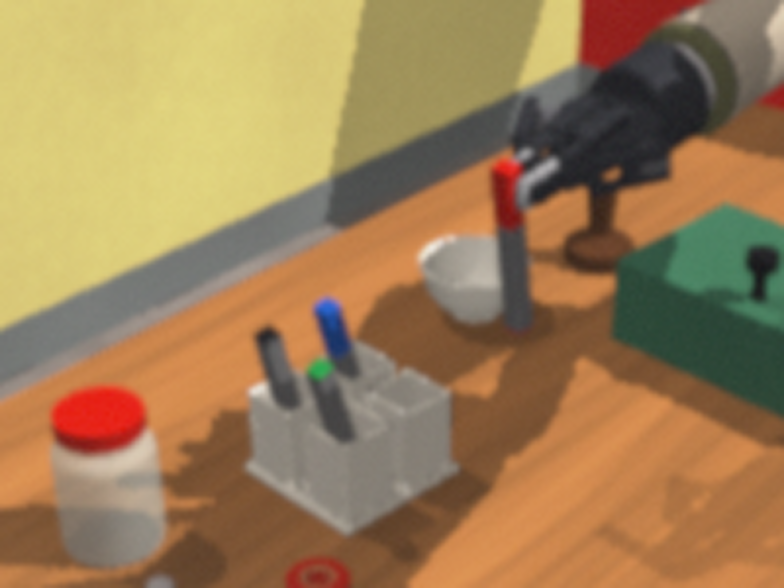

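```bash
python3 -m jog '[[-0.085,0.3,0.11,0,-0.002,-0.004],[-0.085,0.3,0.11,0,-0.002,-0.004],[-0.085,0.3,0.11,0,-0.002,-0.004],[-0.085,0.3,0.11,0,-0.002,-0.004],[-0.085,0.3,0.11,0,-0.002,-0.004]]'; python3 gt.py 82 86 632 88.5 170;  python3 -c "
from h import *
s=r.snapshot('side'); save(s,'s40.png');t=r.snapshot('top'); save(t,'t40.png')
S=r.sense()['tool_pos']; b=S+[0,2-15.6,-111]; print(b,proj(t,b),proj(s,b))"
```

```text
time: 55.6
tool_pos: [632.4, 88.7, 230.2]
tcp_rot: [179.4, -81.6, 86.7]
ft_force: [-0.4, -1.2, -0.6]
finger_gap: 14.2
[632.   88.5 170. ] [-0.2383, -0.002, 0.0342, -0.0005, 0.0023, 0.0006]
[632.4  88.7 230.2] [ 0.067  0.987 -0.146] [0.008 0.146 0.989] [-28.  36.  84.  70. 106. -35.] 14.2
[632.46957062  74.80538218 119.39750604] [258.80800121 194.48722334] [265.26742903 195.35815861]
```

View pics/s40.png

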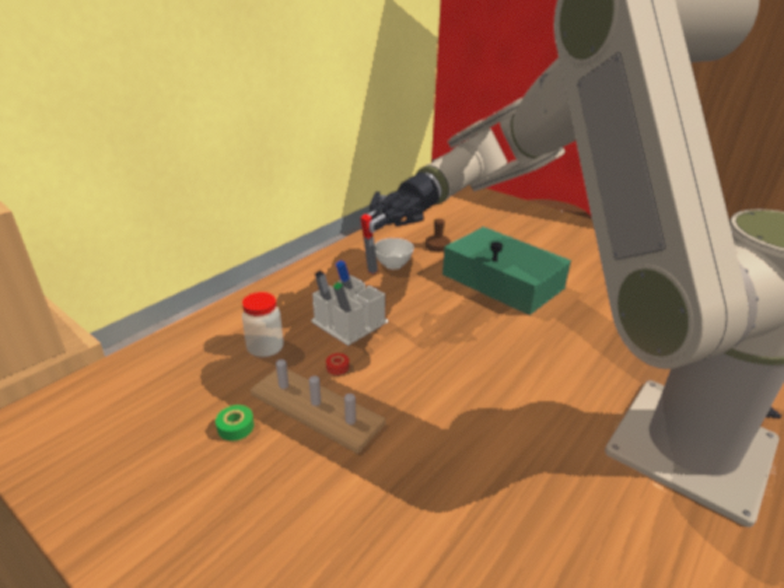

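View pics/t40.png

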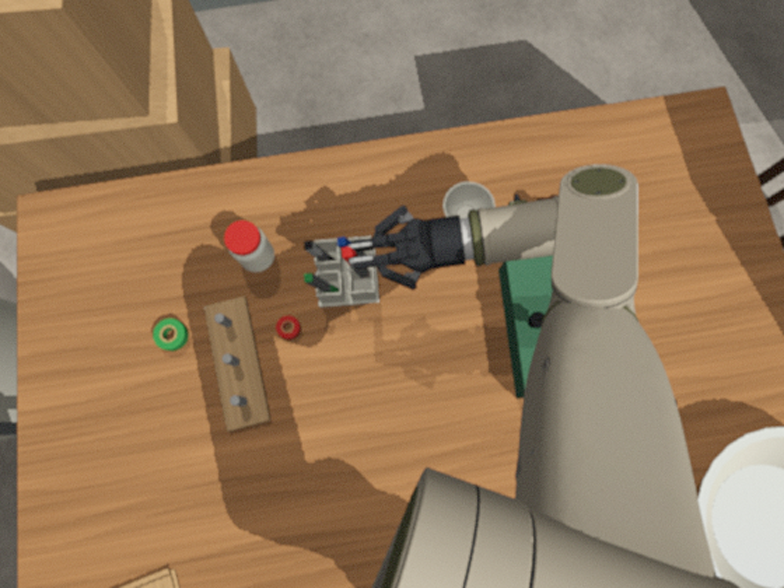

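```bash
python3 -c "
from h import *
s=r.snapshot('side');t=r.snapshot('top')
save(s,'s41.png',(300,60,120,90))
p,e=tri(t,np.array([597,182])/1.4,s,np.array([452,138])/1.4); print(p,e)
p,e=tri(t,np.array([597,167])/1.4,s,np.array([450,138])/1.4); print(p,e)
"
```

```text
[ 667.37186136 -270.17398013  308.6063884 ] 30.036658040424776
[ 687.34136298 -281.87893364  302.4789311 ] 18.247353836080396
```

View pics/s41.png

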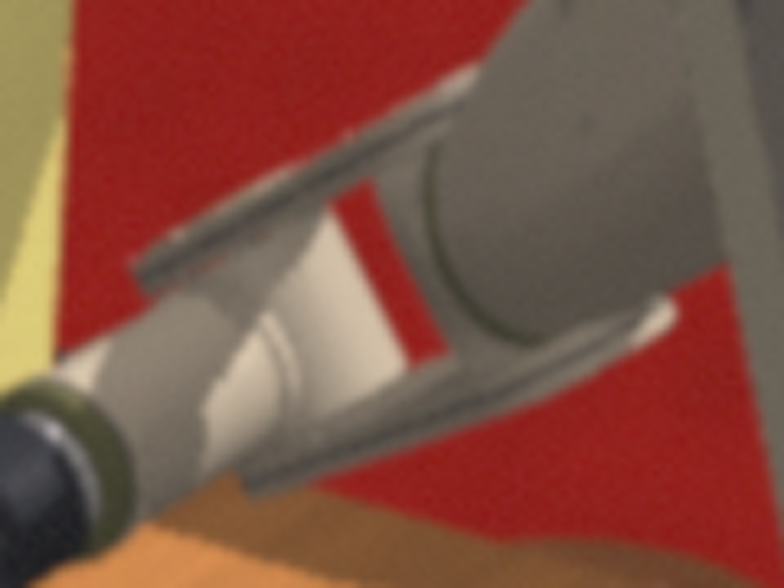

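```bash
python3 -c "
from h import *
s=r.snapshot('side')
k=120/784
for a in ((255,490),(480,400),(140,275)):
    o,d=ray(s,300+a[0]*k,60+a[1]*k)
    for y in(-180,-220,-260,-300): print(a,(o+d*(y-o[1])/d[1]).round(0))
"
```

```text
(255, 490) [ 560. -180.  244.]
(255, 490) [ 583. -220.  225.]
(255, 490) [ 606. -260.  207.]
(255, 490) [ 629. -300.  189.]
(480, 400) [ 456. -180.  312.]
(480, 400) [ 475. -220.  297.]
(480, 400) [ 493. -260.  281.]
(480, 400) [ 512. -300.  266.]
(140, 275) [ 632. -180.  328.]
(140, 275) [ 657. -220.  313.]
(140, 275) [ 683. -260.  299.]
(140, 275) [ 709. -300.  284.]
```

```bash
python3 -m jog '[[-0.08,-0.002,0.01,0,0.002,0.001],[-0.16,-0.002,0.022,0,0.002,0.001],[-0.238,-0.002,0.034,0,0.002,0.001],[-0.238,-0.002,0.034,0,0.002,0.001]]'; python3 gt.py 82 86 632 88.5 126;python3 -c "
from h import *
s=r.snapshot('side'); save(s,'s42.png',(160,80,260,195));t=r.snapshot('top'); save(t,'t42.png',(190,110,160,120))"
```

```text
time: 56.25
tool_pos: [631.0, 88.9, 166.9]
tcp_rot: [-177.2, -82.1, 83.2]
ft_force: [-0.1, 0.5, 0.4]
finger_gap: 14.0
[632.   88.5 126. ] [-0.1624, 0.0051, 0.0212, -0.0005, -0.0004, -0.0021]
[631.   88.9 166.9] [ 0.067  0.988 -0.138] [0.016 0.137 0.99 ] [-29.  42.  83.  69. 105. -40.] 14.0
```

View pics/s42.png

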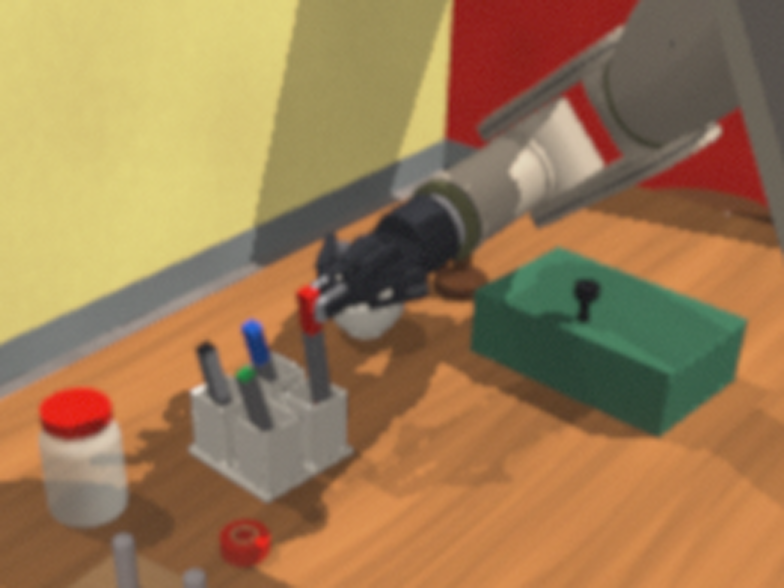

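View pics/t42.png

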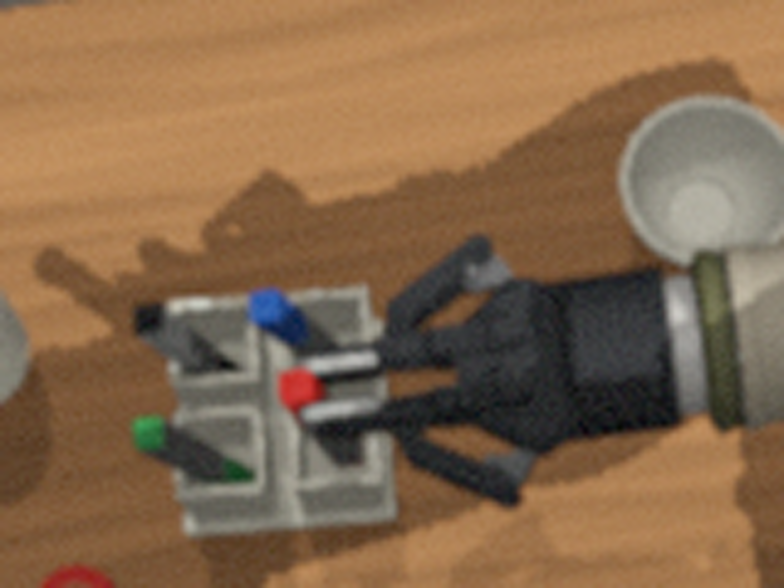

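```bash
python3 -m jog '[[-0.05,0.005,0.008,0,0,-0.001],[-0.1,0.005,0.014,0,0,-0.002],[-0.14,0.005,0.02,0,0,-0.002],[-0.165,0.005,0.022,0,0,-0.002],[-0.165,0.005,0.022,0,0,-0.002]]'; python3 gt.py 82 86 632 88.5 121;python3 -c "
from h import *
s=r.snapshot('side'); save(s,'s43.png',(160,80,260,195));t=r.snapshot('top'); save(t,'t43.png',(190,110,160,120))"
```

```text
time: 56.85
tool_pos: [632.9, 88.5, 126.4]
tcp_rot: [179.3, -82.1, 86.8]
ft_force: [0.3, 0.9, -0.4]
finger_gap: 14.3
[632.   88.5 121. ] [-0.0215, -0.0036, 0.0028, -0.0005, -0.0003, 0.0007]
[632.9  88.5 126.4] [ 0.067  0.988 -0.138] [0.008 0.138 0.99 ] [-28.  47.  82.  68. 104. -43.] 14.3
```

View pics/s43.png

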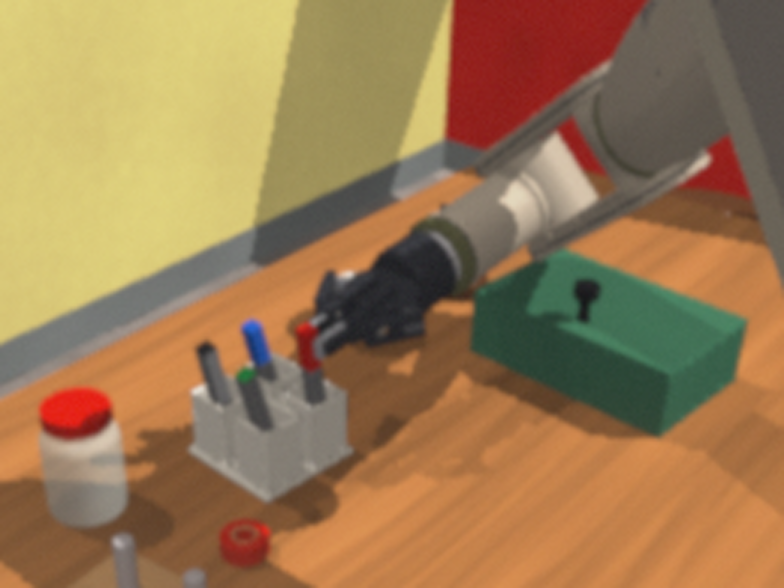

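```bash
python3 -m jog '[[0,0,0,0,0,0],[0,0,0,0,0,0],[0,0,0,0,0,0],[0,0,0,0,0,0],[0,0,-0.1,0,0,0],[0,0,-0.16,0,0,0],[0.15,0,-0.18,0,0,0],[0.35,0,-0.2,0,0,0],[0.5,0,-0.2,0,0,0],[0.6,0,-0.2,0,0,0]]' 0.38; python3 gt.py 0 75.5 440 60 280
```

```text
time: 57.95
tool_pos: [631.5, 59.0, 287.0]
tcp_rot: [176.6, -81.9, 89.4]
ft_force: [0.9, -0.4, -0.0]
finger_gap: 32.3
[440.  60. 280.] [-0.0282, -0.7647, -0.045, -0.0398, -0.4541, 0.0502]
[631.5  59.  287. ] [ 0.069  0.988 -0.14 ] [0.001 0.14  0.99 ] [-31.  33.  82.  70. 110. -31.] 32.3
```

Move clear (tool-down, away from everything) and check.

```bash
python3 -m jog '[[0,-0.8,-0.05,-0.04,-0.454,0.05],[0,-0.8,-0.05,-0.04,-0.454,0.05],[0,-0.8,-0.05,-0.04,-0.454,0.05],[0,-0.8,-0.05,-0.04,-0.454,0.05],[0,-0.8,-0.05,-0.04,-0.454,0.05],[0,-0.8,-0.05,-0.04,-0.454,0.05],[0,-0.8,-0.05,-0.04,-0.454,0.05],[0,-0.8,-0.05,-0.04,-0.454,0.05],[0,-0.8,-0.05,-0.04,-0.454,0.05],[0,-0.8,-0.05,-0.04,-0.454,0.05]]';python3 -m jog '[[-0.9,0,-0.2,0,0,0],[-0.9,0,-0.2,0,0,0],[-0.9,0,-0.2,0,0,0],[-0.9,0,-0.2,0,0,0],[-0.9,0,-0.2,0,0,0],[-0.9,0,-0.2,0,0,0]]'; python3 -c "
from h import *
s=r.snapshot('side'); save(s,'s44.png',(160,90,280,210));t=r.snapshot('top'); save(t,'t44.png')
print(r.sense()['tool_pos'])"
```

```text
time: 58.95
tool_pos: [431.3, 60.4, 286.6]
tcp_rot: [-179.9, -2.6, 75.7]
ft_force: [-0.8, 0.1, -1.2]
finger_gap: 32.2
time: 59.55
tool_pos: [374.5, -162.8, 323.9]
tcp_rot: [-179.6, -2.8, 75.6]
ft_force: [0.7, 1.3, -0.6]
finger_gap: 32.7
[ 375.11059556 -160.03251021  323.11330649]
```

View pics/s44.png

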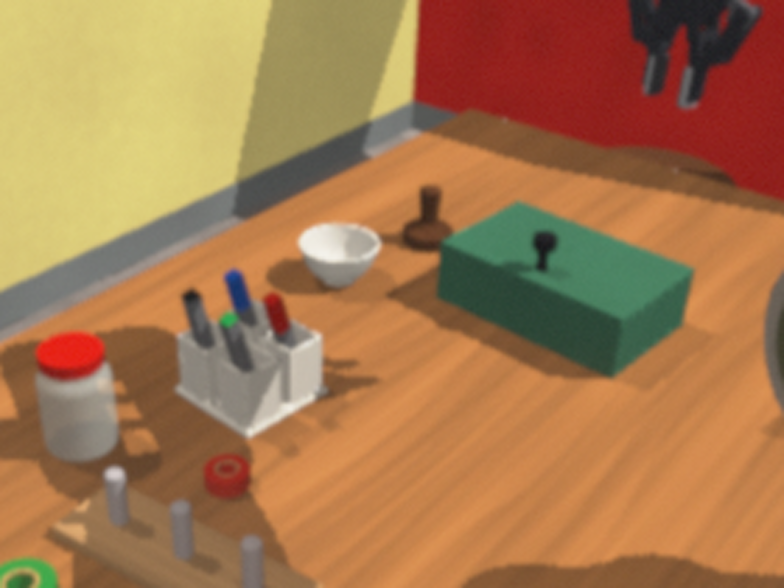

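View pics/t44.png

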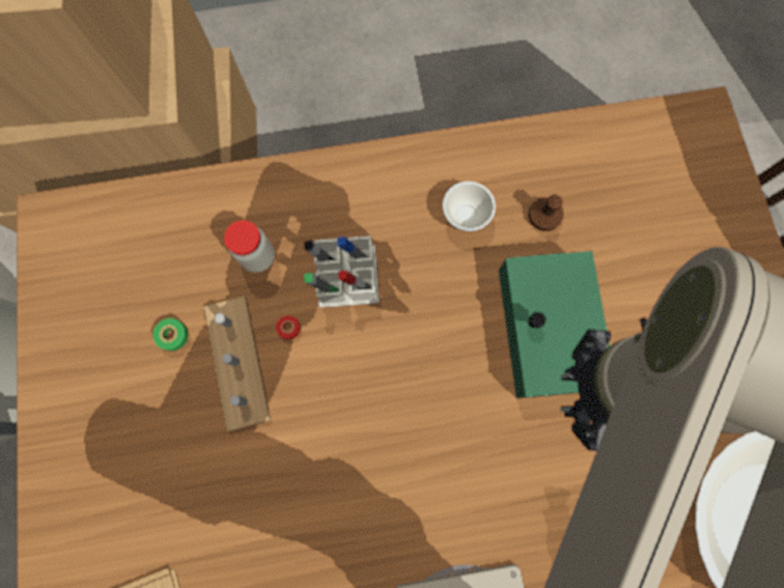

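```bash
python3 -c "
from h import *
s=r.snapshot('side');t=r.snapshot('top')
for n,a,b in(('black',(190,296),(308,245)),('blue',(234,275),(343,242)),('green',(229,320),(309,279)),('red',(274,299),(346,276))):
    p,e=tri(t,np.array(b)/1.4,s,(160+a[0]/2.8,90+a[1]/2.8)); print(n,p.round(0),round(e,1))
"
```

```text
black [694. 160. 132.] 1.8
blue [690. 100. 132.] 3.6
green [634. 167. 132.] 3.0
red [630. 105. 128.] 5.2
```

```bash
python3 -c "
from bench import r
print(r.hand_in())"
```

```text
the job is handed in; nothing more can be done
None
```

The bench is packed and the job was handed in at about 60 s of simulated time; no verdict was reported.

- **Tape rolls:** I lifted the amber, red (60 mm) and blue rolls off their posts and put them side by side in the tape box. The top view confirmed all three inside before I pushed the lid. The small loose red ring and the green ring were left alone.
- **Lid:** In both final views it is flat shut. I did not measure its angle.
- **Markers:** All four stand one to a cup: black, green, blue and red. Triangulated from both cameras, their tops are 128–132 mm above the table. That fits resting on the cup floor with a lean of about 15° (0.26 rad) and the centre near 70 mm. The two views disagreed by 2–5 mm on these points, red being the worst.
- **Bowl, jar and stamp:** They appear in the same place as at the start.
- **Faults:** I saw no grip slip and no knocked marker, and nothing needed mending. The two cameras disagreed by about 4 mm at the posts and up to 8 mm at the blue and red markers, so I used averages, which worked for every grasp.

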